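# Count a batch of hubs on the scale and tip it into the tote

## Robot

A 7-joint arm with a two-finger parallel gripper is mounted at the origin on the work surface. World frame = base frame: x ahead of the robot, y to its left, z up, the work surface at z = 0. Lengths are in m, angles in rad, forces in N, time in s.
With the tool pointing down it reaches from about 0.425 to 0.925 m from the base axis. Payload 6.8 kg.
Tool frame: the origin (TCP) lies midway between the tips of the shut fingers; the grasp point (between the pads) lies 19 mm behind it; z points along the fingers, y is the line along which they close (so a half turn about z gives the same grasp; the last joint's range is limited). The gripper opens to 85 mm and grips with 20 to 120 N. Pads are 22 mm wide; open, the fingers measure 114 mm over their backs; the gripper's body (76 mm by 85 mm) begins 54 mm behind the grasp point. The pads swing forward as they close: fully open they stand 13 mm farther back than shut.
Start: joints at [1.005, 0.477, 0.022, 1.555, -0.011, 1.109, -0.083], TCP at [0.298, -0.606, 0.198] pointing down, gripper open.
Joint ranges: [-2.96, 2.96], [-0.34, 2.1], [-1.41, 1.46], [0.24, 2.44], [-1.37, 4.51], [0.17, 1.92], [-2.96, 2.96]. Speed limits (rad/s): [2.39, 2.39, 3.14, 3.14, 3.14, 3.14, 3.14].

## Interface

Orientations are given as a rotation vector (axis times angle).
In Python, from bench import r gives the robot as it stands. The module is installed in compiled form; this text tells all that it offers.
- The arm moves only by the tool apply_moves, never from a script. Its argument "rows" is a list of rows, each a list of 6 numbers: the shift along the tool's x, y, z scaled (see below), then the turn, a rotation vector about the tool's x, y, z scaled (see below). A call has 1 to 5 rows; each row is the pose to reach, as a shift and turn from the pose commanded when the call began, along the tool's axes at that moment; what a row does not reach only later rows make up. The controller multiplies each number of a shift by 0.25 m and each number of a turn by 90 degrees. A row lasts 1/8 s, in which the tool goes at most 62.5 mm and 10.7 degrees, less where a joint would pass 70% of its speed; a pose out of reach is approached as far as the arm can. A call with a number of a shift or a turn outside -1 to 1 is refused whole. A call with a gripper value outside its range is refused whole. "claw" is the opening, from 0 (shut) to 1 (fully open), set as the call begins (left out, the last holds). The fingers move at their own pace and stop on an object; "newtons" is the grip in N (left out, the last holds). Time passes only in rows, so rows that repeat a pose let the fingers close. It gives the time, the measured TCP pose, the force, the opening and the grip force at its end, in the units of the state.
- r.get_obs(): the state, without advancing time (a new reading comes with each control period).
- r.grab_frame(name): name is "scene" or "side" or "wrist"; returns a dict with "pixels" (420x560x3 uint8, red, green, blue), "intrinsics" (3x3 intrinsics, pixels), "eye" and "attitude" of the camera in the world. Camera axes: x right, y up, looking along -z (the intrinsics and any distortion apply to the point x, -y, -z); pixel columns grow to the right and rows downward; lengths in m; the calibration is good to about 2 mm. A picture is of the moment at which its call begins. There is no depth.
- r.hand_in(): hands the job in; it is judged then, once.
Trained networks look in a picture, given as the dict that the camera call returned (one of the last four; its "shot" number tells which), for a name from the list of things; names that differ only in an ending like _2 or _b are one class to them, and where a whole thing is asked for, a point or a joint stands for the part that bears it (a point fixed in the world has none). Each returns a list of dicts, best first, with "conf" (0 to 1); they miss things now and then, are a little off and sometimes report something else, mostly with a low value. They report only what shows in the picture. A call takes as long as a camera call. They do not tell look-alikes from the thing itself.
- r.search_frame(picture, thing): "rect" ([left, top, width, height] in pixels, round what is visible of it).
- r.outline_of(picture, thing): "pixels" (420x560 bool, what is visible of it) and "rect" ([left, top, width, height] in pixels, round what is visible of it).
- r.landmark_of(picture, thing): "point" ([column, row] in pixels: a listed point, or the origin of a listed thing).
The state is a dict: "clock": time; "joints": joint angles; "qvel": joint speeds; "tau": joint torques, N m; "tcp_pos": TCP position; "orientation": TCP orientation; "contact_force": force on the tool from outside, world axes, zero at the start; "moment": the same for the moment, N m; "grip_width": finger opening in m; "gripper_force": force on a finger pad.
Only numpy, scipy, OpenCV 4.12 (cv2) and the standard library are available. Lean on these libraries where they do the work, as an engineer would, in place of code of your own. Each camera call takes 0.05 s, during which the arm holds its last target. There are 200 camera calls.

## Task

Load every loose black hub lying on the newspaper into the steel pan where the pan stands, then carry the loaded pan level, so that no hub slides out, to the middle of the scale's plate and let it stand there untouched for two seconds while the scale counts the batch. Then carry the pan, still level, over the open blue tote on the other side of the bench, tip it towards its sloping lip by about 45 degrees (never past 60) until all the hubs have slid into the tote, and set the empty pan back level in the middle of the scale's plate. Tip the pan nowhere but over the tote, and leave the other things on the bench where they are.

Things in the scene. Friction and masses are not known exactly. Their poses are not given: they have to be found in the camera images.
- hub1_c (a point): centre of loose hub 1 (absent in some starts): a plain black cylinder with a steel face on top, diameter 30 mm, height 16 mm, 45 g, at first lying flat on the newspaper; this point is 8 mm above its underside and on its axis; z along the hub's axis
- hub2_c (a point): centre of loose hub 2 (absent in some starts): a plain black cylinder with a steel face on top, diameter 30 mm, height 16 mm, 45 g, at first lying flat on the newspaper; this point is 8 mm above its underside and on its axis; z along the hub's axis
- hub3_c (a point): centre of loose hub 3 (absent in some starts): a plain black cylinder with a steel face on top, diameter 30 mm, height 16 mm, 45 g, at first lying flat on the newspaper; this point is 8 mm above its underside and on its axis; z along the hub's axis
- hub4_c (a point): centre of loose hub 4 (absent in some starts): a plain black cylinder with a steel face on top, diameter 30 mm, height 16 mm, 45 g, at first lying flat on the newspaper; this point is 8 mm above its underside and on its axis; z along the hub's axis
- hub5_c (a point): centre of loose hub 5 (absent in some starts): a plain black cylinder with a steel face on top, diameter 30 mm, height 16 mm, 45 g, at first lying flat on the newspaper; this point is 8 mm above its underside and on its axis; z along the hub's axis
- pan_post (a point): grip point on the steel pan's upright black handle post, which stands in the middle of the pan: 22 mm square, sides parallel to the pan's x and y, its top 70 mm above the surface the pan stands on; this point is on its axis 50 mm above that surface (20 mm below the post's top); a low steel wedge at its foot reaches 22 mm behind its axis. Axes of the pan: x towards the open sloping lip, z up. The pan weighs about 0.36 kg, balanced near the post
- pan_in (a point): middle of the pan's inner floor, at the foot of the post, same axes, 7 mm above the surface the pan stands on. The flat floor runs from x = -87 to +86 mm and y = -59 to +59 mm from here; side and back walls are 3 mm thick and rise 23 mm above it; at the +x end, in place of a wall, the floor rises at 20 degrees to the lip
- pan_lip (a point): middle of the edge of the pan's sloping lip, 120 mm from the post's axis along the pan's x and 12 mm above its inner floor; the lip is 124 mm wide. The pan's inside is polished and slippery: hubs begin to slide at a tilt of about 10 degrees and slide out over the lip from about 30 degrees
- scale_plate (a point): centre of the top of the counting scale's flat steel plate, 190 x 200 mm, 65 mm above the bench; the white scale is 200 x 220 mm and has a 50 mm deep, 35 mm high display panel on its -x side; it is fixed, on the left or the right of the bench
- tote: open blue plastic tote, fixed, 260 mm (its x) x 190 mm (its y) x 100 mm high, walls 4 mm with an 8 mm rim outside; origin at the centre of its underside, z up; on the side of the bench opposite the scale
- tea: bystander: green bottle, 62 mm across, 170 mm tall, origin under its centre
- tape: bystander: roll of clear tape lying flat, 68 mm across, 20 mm high
- driver: bystander: screwdriver lying down, 190 mm long along its x
- grease: bystander: closed jar, 52 mm across, 60 mm tall
- gauge: bystander: flat steel gauge block 25 x 75 x 20 mm
- rod: bystander: short steel rod standing upright, 22 mm across, 60 mm tall
There are look-alikes about, which are no part of the job. Leave any green look-alike of the part that bears pan_post alone.

How it is judged:
On the way, in this order (a step that is already met when the one before it is completed fails the run):
1. every hub is in the pan while it still stands on the bench away from the scale (x of hub1_c in the frame of pan_in between -0.09 and 0.122 m and y of hub1_c in the frame of pan_in between -0.06 and 0.06 m and z of hub1_c in the frame of pan_in between 0 and 0.04 m and x of hub2_c in the frame of pan_in between -0.09 and 0.122 m and y of hub2_c in the frame of pan_in between -0.06 and 0.06 m and z of hub2_c in the frame of pan_in between 0 and 0.04 m and x of hub3_c in the frame of pan_in between -0.09 and 0.122 m and y of hub3_c in the frame of pan_in between -0.06 and 0.06 m and z of hub3_c in the frame of pan_in between 0 and 0.04 m and x of hub4_c in the frame of pan_in between -0.09 and 0.122 m and y of hub4_c in the frame of pan_in between -0.06 and 0.06 m and z of hub4_c in the frame of pan_in between 0 and 0.04 m and x of hub5_c in the frame of pan_in between -0.09 and 0.122 m and y of hub5_c in the frame of pan_in between -0.06 and 0.06 m and z of hub5_c in the frame of pan_in between 0 and 0.04 m and height (world z) of pan_in below 0.02 m and horizontal distance between pan_in and scale_plate above 0.18 m), for 0.2 s.
2. the pan stands level and untouched in the middle of the scale's plate (within 35 mm) with every hub in it, for a second (x of hub1_c in the frame of pan_in between -0.09 and 0.122 m and y of hub1_c in the frame of pan_in between -0.06 and 0.06 m and z of hub1_c in the frame of pan_in between 0 and 0.04 m and x of hub2_c in the frame of pan_in between -0.09 and 0.122 m and y of hub2_c in the frame of pan_in between -0.06 and 0.06 m and z of hub2_c in the frame of pan_in between 0 and 0.04 m and x of hub3_c in the frame of pan_in between -0.09 and 0.122 m and y of hub3_c in the frame of pan_in between -0.06 and 0.06 m and z of hub3_c in the frame of pan_in between 0 and 0.04 m and x of hub4_c in the frame of pan_in between -0.09 and 0.122 m and y of hub4_c in the frame of pan_in between -0.06 and 0.06 m and z of hub4_c in the frame of pan_in between 0 and 0.04 m and x of hub5_c in the frame of pan_in between -0.09 and 0.122 m and y of hub5_c in the frame of pan_in between -0.06 and 0.06 m and z of hub5_c in the frame of pan_in between 0 and 0.04 m and horizontal distance between pan_in and scale_plate below 0.035 m and z of pan_in in the frame of scale_plate between 0.002 and 0.013 m and angle between pan_in's own z axis and vertical below 0.1 rad and contact force between the fingers and pan below 0.3 N and linear speed of pan below 0.03 m/s), for 1 s.
3. the pan is level over the tote (within 0.25 m of its centre, lifted) with every hub still in it (x of hub1_c in the frame of pan_in between -0.09 and 0.122 m and y of hub1_c in the frame of pan_in between -0.06 and 0.06 m and z of hub1_c in the frame of pan_in between 0 and 0.04 m and x of hub2_c in the frame of pan_in between -0.09 and 0.122 m and y of hub2_c in the frame of pan_in between -0.06 and 0.06 m and z of hub2_c in the frame of pan_in between 0 and 0.04 m and x of hub3_c in the frame of pan_in between -0.09 and 0.122 m and y of hub3_c in the frame of pan_in between -0.06 and 0.06 m and z of hub3_c in the frame of pan_in between 0 and 0.04 m and x of hub4_c in the frame of pan_in between -0.09 and 0.122 m and y of hub4_c in the frame of pan_in between -0.06 and 0.06 m and z of hub4_c in the frame of pan_in between 0 and 0.04 m and x of hub5_c in the frame of pan_in between -0.09 and 0.122 m and y of hub5_c in the frame of pan_in between -0.06 and 0.06 m and z of hub5_c in the frame of pan_in between 0 and 0.04 m and horizontal distance between pan_in and tote below 0.25 m and height (world z) of pan_in above 0.11 m and angle between pan_in's own z axis and vertical below 0.35 rad), for 0.1 s.
4. the pan is tipped by more than 30 degrees over the tote (horizontal distance between pan_in and tote below 0.25 m and height (world z) of pan_in above 0.11 m and angle between pan_in's own z axis and vertical above 0.52 rad), for 0.1 s.
At the end, for the whole second after the job is handed in: every hub lies in the tote, and the empty pan stands level at rest on the scale's plate, its middle within 35 mm of the plate's centre (x of hub1_c in the frame of tote between -0.127 and 0.127 m and y of hub1_c in the frame of tote between -0.092 and 0.092 m and z of hub1_c in the frame of tote between 0 and 0.085 m and x of hub2_c in the frame of tote between -0.127 and 0.127 m and y of hub2_c in the frame of tote between -0.092 and 0.092 m and z of hub2_c in the frame of tote between 0 and 0.085 m and x of hub3_c in the frame of tote between -0.127 and 0.127 m and y of hub3_c in the frame of tote between -0.092 and 0.092 m and z of hub3_c in the frame of tote between 0 and 0.085 m and x of hub4_c in the frame of tote between -0.127 and 0.127 m and y of hub4_c in the frame of tote between -0.092 and 0.092 m and z of hub4_c in the frame of tote between 0 and 0.085 m and x of hub5_c in the frame of tote between -0.127 and 0.127 m and y of hub5_c in the frame of tote between -0.092 and 0.092 m and z of hub5_c in the frame of tote between 0 and 0.085 m and horizontal distance between pan_in and scale_plate below 0.035 m and z of pan_in in the frame of scale_plate between 0.002 and 0.013 m and angle between pan_in's own z axis and vertical below 0.1 rad and linear speed of pan below 0.02 m/s and linear speed of each of hub1, hub2, hub3, hub4, hub5 below 0.05 m/s); the robot touches nothing.
It fails at once if the pan is tilted by more than 20 degrees anywhere but over the tote (within 0.25 m of its centre) (angle between pan_in's own z axis and vertical above 0.35 rad and horizontal distance between pan_in and tote above 0.25 m).
It fails at once if the pan is tipped past 63 degrees (angle between pan_in's own z axis and vertical above 1.1 rad).
It fails at once if another thing on the bench is pushed more than 50 mm (distance of any of tea, tape, driver, grease, gauge, rod from where it was at the start of the episode above 0.05 m).
Of hub1, hub2, hub3, hub4, hub5 only 3 to 5 are there at a start; the rules pass over those that are not, and their reading is None.
At some moment in a run one of hub1, hub2, hub3, hub4, hub5, pan may be knocked a few centimetres aside while the robot is not near it.
It also fails if it takes over 208 s, if anything falls off the work surface, if the arm or the gripper's body presses on something with over 40 N, if the wrist force passes 120 N, or if a joint passes its speed limit or range.

## Working session

There is one attempt and no reset: what is moved stays moved. The work goes in short steps, Python scripts to look and compute and a tool call to move; the robot and the scene stay as the last step left them, time stands still between calls to the robot, and variables do not carry over. Pictures are saved under pics/ and viewed, at most 14 in all, crops included, and the job is handed in when it is done.

Besides the shell and the picture viewer there is one more tool, called after "Call:" in YAML: its name, and indented under it one key for each argument. apply_moves: Moves the arm, as the interface text tells. Its arguments: {"type":"object","properties":{"rows":{"type":"array","items":{"type":"array","items":{"type":"number"}}},"claw":{"type":"number"},"newtons":{"type":"number"}},"required":["rows"]}

```bash
mkdir -p pics; cat > h.py <<'E'
import numpy as np, cv2
from scipy.spatial.transform import Rotation as R
from bench import r
def rot(a):
    a=np.array(a,float)
    return a if a.shape==(3,3) else (R.from_rotvec(a).as_matrix() if a.size==3 else R.from_quat(a).as_matrix())
def ray(f,p):
    K=np.array(f["intrinsics"]); d=np.linalg.inv(K)@[p[0],p[1],1]
    return np.array(f["eye"]), rot(f["attitude"])@(d*[1,-1,-1])
def at(f,p,z):
    e,d=ray(f,p); return e+d*(z-e[2])/d[2]
def tri(fs,ps):
    A=0;b=0
    for f,p in zip(fs,ps):
        e,d=ray(f,p); d=d/np.linalg.norm(d); M=np.eye(3)-np.outer(d,d); A=A+M; b=b+M@e
    return np.linalg.solve(A,b)
def proj(f,X):
    c=rot(f["attitude"]).T@(np.array(X)-f["eye"]); u=np.array(f["intrinsics"])@(c*[1,-1,-1]); return u[:2]/u[2]
def save(f,n): cv2.imwrite("pics/"+n,f["pixels"][:,:,::-1])
E
python3 - <<'E'
from h import *
np.set_printoptions(precision=3,suppress=True)
fs={n:r.grab_frame(n) for n in("scene","side","wrist")}
f=fs["scene"]; print({k:(v if k!="pixels" else 0) for k,v in f.items()}); print(r.get_obs())
a=np.hstack([fs["scene"]["pixels"],fs["side"]["pixels"]]); 
save(fs["scene"],"scene0.png"); save(fs["side"],"side0.png")
for n,f in fs.items():
  for t in ("hub1_c","pan_post","pan_lip","pan_in","scale_plate","tote","tea","tape","driver","grease","gauge","rod"):
    for d in r.landmark_of(f,t): 
      if d["conf"]>.3: print(n,t,np.array(d["point"]),round(d["conf"],2),at(f,d["point"],{"hub1_c":.008,"pan_post":.05,"pan_lip":.019,"pan_in":.007,"scale_plate":.065}.get(t,0))[:2])
E
```

```text
{'pixels': 0, 'intrinsics': array([[485.835,   0.   , 277.488],
       [  0.   , 485.835, 206.122],
       [  0.   ,   0.   ,   1.   ]]), 'eye': array([ 1.194, -0.05 ,  1.092]), 'attitude': array([0.512, 0.461, 1.438]), 'shot': 1}
{'clock': 0.15, 'joints': array([ 1.005,  0.478,  0.022,  1.556, -0.012,  1.109, -0.083]), 'qvel': array([-0.001, -0.002, -0.   , -0.001, -0.   ,  0.001,  0.   ]), 'tau': array([  0.003, -59.692,   1.61 , -28.149,   0.013,   0.007,   0.   ]), 'tcp_pos': array([ 0.298, -0.605,  0.197]), 'orientation': array([-3.058, -0.713,  0.001]), 'contact_force': array([ 0.795, -0.447,  0.471]), 'moment': array([0.01 , 0.036, 0.012]), 'gripper_force': 0.0, 'grip_width': 0.08544524793703785}
scene hub1_c [360.4 325. ] 0.63 [0.767 0.188]
scene pan_post [144.4 140.5] 0.8 [ 0.172 -0.35 ]
scene pan_post [269.4 219.5] 0.64 [ 0.481 -0.005]
scene pan_lip [314.7 224.2] 0.79 [0.484 0.115]
scene pan_lip [169.7 169. ] 0.56 [ 0.261 -0.278]
scene pan_lip [139.1 246.4] 0.56 [ 0.517 -0.343]
scene pan_in [270.8 229. ] 0.87 [ 0.482 -0.002]
scene pan_in [147.  141.8] 0.55 [ 0.136 -0.354]
s
[... 537 characters left out ...]
8 [ 0.251 -0.291]
side pan_lip [264.4 248.4] 0.76 [0.486 0.126]
side pan_lip [213.1 203.5] 0.34 [0.673 0.006]
side pan_in [276. 215.] 0.83 [ 0.489 -0.007]
side pan_in [396.9 159.5] 0.82 [ 0.164 -0.356]
side scale_plate [246.9 322.4] 0.87 [0.457 0.357]
side tote [298.8 147.2] 0.71 [ 0.496 -0.347]
side tote [202.1 172.2] 0.66 [ 0.768 -0.136]
side tote [281.2 216.3] 0.48 [ 0.475 -0.012]
side tea [203.7 172.8] 0.78 [ 0.762 -0.135]
side tape [166.6 271.4] 0.56 [0.707 0.244]
side driver [168.9 211.6] 0.78 [0.793 0.052]
side grease [225.4 156.9] 0.73 [ 0.723 -0.23 ]
side gauge [193.8 200.4] 0.71 [ 0.742 -0.009]
side rod [159.3 249.8] 0.7 [0.755 0.186]
wrist pan_in [  7.9 179.6] 0.61 [ 0.165 -0.353]
```

View pics/scene0.png

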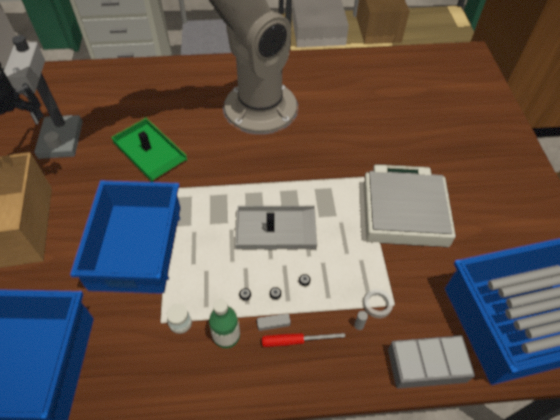

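View pics/side0.png

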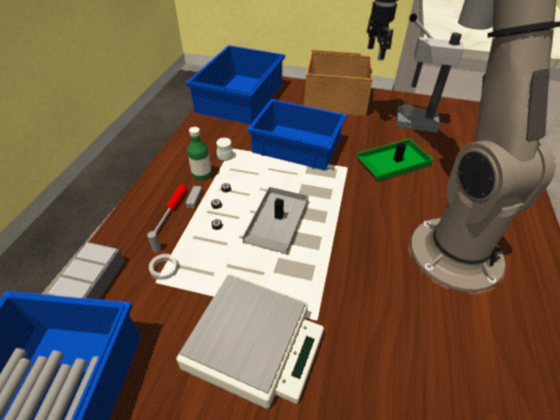

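The steel pan is at scene (271,222), side (276,210). The green tray at scene (145,140) is the look-alike, so I leave it alone. Three hubs show at scene (245,294), (275,293) and (304,280). The tote beside the newspaper is at (135,237) and the scale at (408,205). The bin of rods on the right and the blue bin at lower left are not part of the job.

```bash
cat >> h.py <<'E'
def Rdown(yaw): # tool z down, tool x at world yaw (deg)
    a=np.deg2rad(yaw); x=np.array([np.cos(a),np.sin(a),0]); z=np.array([0,0,-1.]); return np.c_[x,np.cross(z,x),z]
def plan(wps,start=None):
    """wps: list of (pos,R). prints units for each leg relative to pose before it"""
    o=r.get_obs(); p,Q=(o["tcp_pos"],rot(o["orientation"])) if start is None else start
    for q,S in wps:
        q=np.array(q); s=Q.T@(q-p)/.25; t=R.from_matrix(Q.T@S).as_rotvec()/(np.pi/2)
        n=max(np.linalg.norm(q-p)/.0625,np.linalg.norm(t)*90/10.7)
        print(np.round(np.r_[s,t],3).tolist(),"rows>=%.1f"%n); p,Q=q,S
E
python3 - <<'E'
from h import *
np.set_printoptions(precision=3,suppress=True)
S=Rdown(90); Q=rot(r.get_obs()["orientation"])
plan([([.36,-.45,.27],Q),([.45,-.25,.33],Q),([.53,-.02,.36],S)])
a=r.grab_frame("scene"); b=r.grab_frame("side")
for nm,l,u in(("scene",a,None),("side",b,None)):
  for n in ("hub1_c","pan_in"):
    for d in r.search_frame(l,n): print(nm,n,d["rect"],d["conf"])
for p in ((245,294),(275,293),(304,280)): print(at(a,p,.012))
for p in ((226,187),(216,203),(216,224)): print(at(b,p,.012))
print(r.grab_frame("wrist")["eye"])
E
```

```text
[0.496, -0.449, -0.289, 0.0, 0.0, 0.0] rows>=2.9
[0.676, -0.559, -0.24, 0.0, 0.0, 0.0] rows>=3.6
[0.694, -0.684, -0.12, 0.0, 0.0, -0.709] rows>=6.0
scene pan_in [111.6, 116.3, 76.5, 65.1] 0.77
scene pan_in [236.7, 207.9, 78.5, 41.8] 0.55
side hub1_c [168.4, 182.6, 20.7, 29.3] 0.56
side pan_in [357.0, 139.6, 76.4, 41.4] 0.87
[ 0.669 -0.078  0.012]
[ 0.672 -0.005  0.012]
[0.642 0.069 0.012]
[ 0.664 -0.077  0.012]
[ 0.669 -0.004  0.012]
[0.639 0.073 0.012]
[ 0.36  -0.575  0.373]
```

Call:
apply_moves:
  rows:
    - [0.25,-0.22,-0.15,0,0,0]
    - [0.5,-0.45,-0.29,0,0,0]
    - [0.5,-0.45,-0.29,0,0,0]

```text
clock: 2.68
tcp_pos: [0.3616, -0.4475, 0.2711]
orientation: [3.059, 0.713, 0.001]
contact_force: [1.3, -0.1, 0.2]
grip_width: 0.0849
gripper_force: 0.0
```

Call:
apply_moves:
  rows:
    - [0.17,-0.14,-0.06,0,0,0]
    - [0.34,-0.28,-0.12,0,0,0]
    - [0.51,-0.42,-0.18,0,0,0]
    - [0.68,-0.56,-0.24,0,0,0]

```text
clock: 3.18
tcp_pos: [0.4519, -0.247, 0.331]
orientation: [3.059, 0.713, 0.001]
contact_force: [1.0, -0.1, 0.9]
grip_width: 0.0856
gripper_force: 0.0
```

Call:
apply_moves:
  rows:
    - [0.17,-0.17,-0.03,0,0,-0.11]
    - [0.34,-0.34,-0.06,0,0,-0.22]
    - [0.5,-0.5,-0.09,0,0,-0.33]
    - [0.69,-0.68,-0.12,0,0,-0.44]
    - [0.69,-0.68,-0.12,0,0,-0.55]

```text
clock: 3.8
tcp_pos: [0.532, -0.0137, 0.361]
orientation: [-2.465, -1.946, -0.004]
contact_force: [0.7, -0.0, -0.9]
grip_width: 0.0855
gripper_force: 0.0
```

Call:
apply_moves:
  rows:
    - [0,0,0,0,0,-0.08]
    - [0,0,0,0,0,-0.16]
    - [0,0,0,0,0,-0.16]

```text
clock: 4.18
tcp_pos: [0.5309, -0.02, 0.3603]
orientation: [2.22, 2.222, 0.0]
contact_force: [-0.4, -0.7, 0.5]
grip_width: 0.0851
gripper_force: 0.0
```

```bash
cat > look.py <<'E'
from h import *
import sys
np.set_printoptions(precision=3,suppress=True)
o=r.get_obs(); print(o["clock"],o["tcp_pos"],o["orientation"])
f=r.grab_frame("wrist"); print("eye",f["eye"])
if len(sys.argv)>1: save(f,sys.argv[1])
for t in ("hub1_c","pan_post","pan_lip","pan_in"):
  for d in r.landmark_of(f,t):
    if d["conf"]>.25: print(t,np.array(d["point"]),round(d["conf"],2),at(f,d["point"],{"hub1_c":.008,"pan_post":.05,"pan_lip":.019,"pan_in":.007}[t])[:2])
for d in r.search_frame(f,"hub1_c"): print("rect",np.array(d["rect"]),round(d["conf"],2))
E
python3 look.py w1.png
```

```text
4.175 [ 0.531 -0.02   0.36 ] [2.22  2.222 0.   ]
eye [0.53  0.049 0.536]
pan_post [242.3 143. ] 0.96 [ 0.483 -0.002]
pan_lip [246.8  51.2] 0.81 [0.49  0.118]
pan_lip [113.3 307.3] 0.55 [ 0.258 -0.277]
pan_lip [240.6 141. ] 0.33 [ 0.478 -0.003]
pan_in [242.  140.1] 0.64 [ 0.479 -0.003]
pan_in [ 65.3 336.5] 0.62 [ 0.16  -0.343]
rect [379.3 271.8   1.5  15.6] 0.34
```

View pics/w1.png

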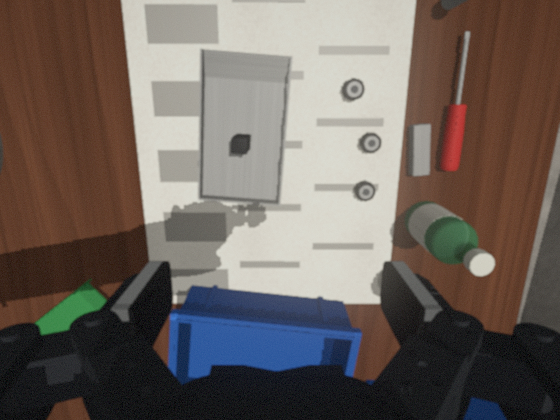

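Hubs are at (353,89), (371,143) and (365,191). The steel pan is centred at (240,143) with its lip at the top (246,52), so its yaw is about 86°. Next I measure precisely by triangulation.

```bash
cat > meas.py <<'E'
from h import *
from scipy.optimize import least_squares
np.set_printoptions(precision=4,suppress=True)
def hubblob(f,X,rad=None):
    u=proj(f,X); d=np.linalg.norm(np.array(X)-f["eye"]); h=int(485*.027/d)+2
    c,w=np.round(u).astype(int); 
    if not(h<c<560-h and h<w<420-h): return None
    g=cv2.cvtColor(f["pixels"][w-h:w+h+1,c-h:c+h+1],cv2.COLOR_RGB2GRAY)
    m=(g<95).astype(np.uint8); cs,_=cv2.findContours(m,cv2.RETR_EXTERNAL,cv2.CHAIN_APPROX_NONE)
    if not cs: return None
    k=max(cs,key=cv2.contourArea); M=cv2.moments(k)
    if M["m00"]<15: return None
    return np.array([c-h+M["m10"]/M["m00"],w-h+M["m01"]/M["m00"]])
def hubs(fs,guess):
    out=[]
    for X in guess:
        X=np.r_[X[:2],.008]
        for _ in range(2):
            B=[(f,b) for f in fs for b in [hubblob(f,X)] if b is not None]
            if not B: X=None; break
            T=tri([f for f,_ in B],[b for _,b in B]) if len(B)>1 else at(B[0][0],B[0][1],.008)
            s=[at(f,b,.008)[:2] for f,b in B]; X=np.r_[np.mean(s,0),.008]
        print("hub",X,"tri",T if X is not None else 0,"each",s if X is not None else 0); out.append(X)
    return out
def pan(f,guess):
    best=None
    for d in r.outline_of(f,"pan_in"):
        m=d["pixels"].astype(np.uint8); k=max(cv2.findContours(m,0,2)[0],key=cv2.contourArea)
        c=np.r_[k.reshape(-1,2).mean(0)]
        if np.linalg.norm(at(f,c,.02)[:2]-guess[:2])<.08 and (best is None or d["conf"]>best[0]): best=(d["conf"],k)
    if best is None: print("no pan"); return
    k=best[1]; dist=lambda u:cv2.pointPolygonTest(k,(float(u[0]),float(u[1])),True)
    P=[(x,s*.062,.03+guess[3]) for s in(-1,1) for x in np.linspace(-.09,.08,8)]+[(-.09,y,.03+guess[3]) for y in np.linspace(-.06,.06,6)]+[(.12,y,.019+guess[3]) for y in np.linspace(-.06,.06,6)]
    def e(q):
        c,s=np.cos(q[2]),np.sin(q[2]); return [dist(proj(f,(q[0]+c*x-s*y,q[1]+s*x+c*y,z))) for x,y,z in P]
    o=least_squares(e,guess[:3],loss="soft_l1",diff_step=1e-3); print("pan",o.x[:2],"yaw",np.rad2deg(o.x[2]),"cost",o.cost,"conf",best[0]); return o.x
E
cat > m1.py <<'E'
from meas import *
fs=[r.grab_frame(n) for n in("wrist","scene","side")]
G=[(.669,-.078),(.672,-.005),(.642,.07)]
hubs(fs,G)
for f in fs: pan(f,np.array([.483,-.002,1.5,0]))
pp=[]
for f in fs:
    for d in r.landmark_of(f,"pan_post"):
        if np.linalg.norm(at(f,d["point"],.05)[:2]-[.483,-.002])<.04: pp.append((f,d["point"])); break
print("post tri",tri(*zip(*pp)))
for t in("tote","scale_plate"):
    pp=[]
    for f in fs[1:]:
        D=r.landmark_of(f,t)
        if D: print(t,D[0]["conf"]); pp.append((f,D[0]["point"]))
    print(t,tri(*zip(*pp)))
E
python3 m1.py
```

```text
hub [ 0.6651 -0.0747  0.008 ] tri [ 0.6654 -0.0794 -0.0057] each [array([ 0.6567, -0.0727]), array([ 0.6763, -0.0791]), array([ 0.6623, -0.0723])]
hub [ 0.672  -0.0032  0.008 ] tri [ 0.6717 -0.0079 -0.0035] each [array([ 0.6784, -0.0074]), array([0.6657, 0.0011])]
hub [0.6423 0.0718 0.008 ] tri [ 0.6416  0.0674 -0.0048] each [array([0.649 , 0.0669]), array([0.6356, 0.0767])]
pan [ 0.4811 -0.0033] yaw 85.53864005068743 cost 8.08071014471059 conf 0.83
pan [ 0.4912 -0.0033] yaw 86.0761842893593 cost 16.61876639625766 conf 0.74
pan [ 0.4807 -0.0025] yaw 85.37475466265346 cost 3.6478553603323114 conf 0.7
post tri [ 0.4854 -0.0056  0.0583]
tote 0.57
tote 0.76
tote [ 0.5021 -0.3525  0.0032]
scale_plate 0.58
scale_plate 0.88
scale_plate [0.4579 0.3638 0.0639]
```

```bash
python3 - <<'E'
from h import *
plan([([.655,-.12,.28],Rdown(90)),([.655,-.06,.28],Rdown(90))])
E
```

```text
[-0.402, 0.495, 0.321, -0.0, -0.0, 0.001] rows>=2.9
[0.24, -0.0, 0.0, 0.0, 0.0, 0.0] rows>=1.0
```

Call:
apply_moves:
  rows:
    - [-0.2,0.25,0.16,0,0,0]
    - [-0.4,0.5,0.32,0,0,0]
    - [-0.4,0.5,0.32,0,0,0]
    - [-0.4,0.5,0.32,0,0,0]

```text
clock: 5.62
tcp_pos: [0.6562, -0.1232, 0.2757]
orientation: [-2.221, -2.216, 0.006]
contact_force: [0.4, 0.5, 0.4]
grip_width: 0.0857
gripper_force: 0.0
```

```bash
cat >> meas.py <<'E'
def face(f,X):
    "steel face: bright disc inside dark ring, hough on black outline"
    u=proj(f,(X[0],X[1],.016)); d=f["eye"][2]-.016; fl=f["intrinsics"][0][0]; h=int(fl*.03/d); c,w=np.round(u).astype(int)
    if not(h<c<560-h and h<w<420-h): return None
    g=cv2.cvtColor(f["pixels"][w-h:w+h+1,c-h:c+h+1],cv2.COLOR_RGB2GRAY); g=cv2.resize(g,None,fx=4,fy=4,interpolation=cv2.INTER_CUBIC)
    R0=4*fl*.015/d
    C=cv2.HoughCircles(g,cv2.HOUGH_GRADIENT,1,200,param1=120,param2=12,minRadius=int(R0*.85),maxRadius=int(R0*1.15))
    return None if C is None else (np.array([c-h,w-h])+(C[0,0,:2]+.5)/4-.5, C[0,0,2]/R0)
E
python3 - <<'E'
from meas import *
f=r.grab_frame("wrist"); print(f["eye"],r.get_obs()["tcp_pos"])
G=[(.662,-.077),(.670,-.005),(.641,.07)]
im=f["pixels"].copy()
for g in G:
    q=face(f,g); print(g,q, at(f,q[0],.016) if q else 0)
    if q: cv2.circle(im,tuple(np.round(q[0]).astype(int)),int(485*.015/(f["eye"][2]-.016)),(255,0,0),1)
f=dict(f,pixels=im); save(f,"w2.png")
E
```

```text
[ 0.6566 -0.0541  0.4512] [ 0.6561 -0.1208  0.2778]
(0.662, -0.077) (array([286.25, 125.  ]), np.float64(0.9964641265674586)) [ 0.6659 -0.0787  0.016 ]
(0.67, -0.005) (array([289.5,  59.5]), np.float64(1.0294733379218552)) [ 0.6694 -0.005   0.016 ]
(0.641, 0.07) None 0
```

View pics/w2.png

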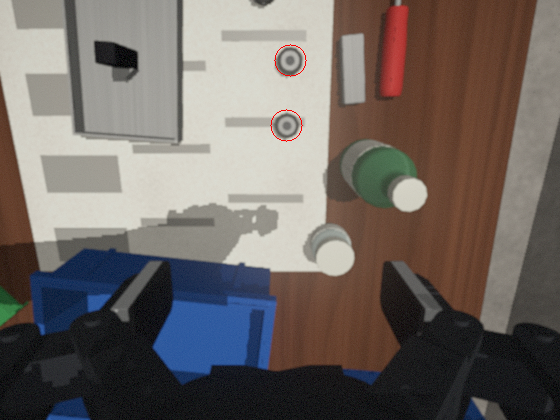

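Call:
apply_moves:
  rows:
    - [0.24,0,0,0,0,0]
    - [0.24,0,0,0,0,0]
    - [0.24,0,0,0,0,0]

```text
clock: 6.05
tcp_pos: [0.6559, -0.0583, 0.2816]
orientation: [2.215, 2.226, 0.002]
contact_force: [0.3, -0.3, 0.9]
grip_width: 0.0857
gripper_force: 0.0
```

The circles lie on the two hubs at (286,125) and (290,60). The third is cut off at the top edge.

```bash
python3 - <<'E'
from meas import *
f=r.grab_frame("wrist"); print(f["eye"],r.get_obs()["tcp_pos"])
e0=dict(f,eye=np.array([ 0.6566,-0.0541,0.4512]))
G=[(.666,-.0787),(.6694,-.005),(.641,.07)]
P0=[(286.25,125),(289.5,59.5),None]
for g,p0 in zip(G,P0):
    q=face(f,g); print(g,q, at(f,q[0],.016) if q else 0)
plan([([.668,-.0787,.06],Rdown(90)),([.668,-.0787,.002],Rdown(90))])
E
```

```text
[0.6544 0.0109 0.4571] [ 0.6559 -0.0597  0.2813]
(0.666, -0.0787) (array([284.25, 176.25]), np.float64(0.9682445804811263)) [ 0.6656 -0.078   0.016 ]
(0.6694, -0.005) (array([287.5 , 117.75]), np.float64(0.9745182876132819)) [ 0.6689 -0.0054  0.016 ]
(0.641, 0.07) (array([263.,  50.]), np.float64(1.0017044848101468)) [0.6396 0.0708 0.016 ]
[-0.075, 0.047, 0.885, 0.001, 0.001, 0.002] rows>=3.6
[0.0, 0.0, 0.232, 0.0, 0.0, 0.0] rows>=0.9
```

Call:
apply_moves:
  rows:
    - [-0.04,0.02,0.25,0,0,0]
    - [-0.08,0.04,0.5,0,0,0]
    - [-0.08,0.04,0.75,0,0,0]
    - [-0.076,0.04,0.92,0,0,0]
    - [-0.076,0.04,0.92,0,0,0]
  claw: 0.5

```text
clock: 6.72
tcp_pos: [0.6629, -0.0797, 0.0469]
orientation: [-2.217, -2.219, 0.008]
contact_force: [-0.4, -0.4, -0.5]
grip_width: 0.0425
gripper_force: 0.0
```

```bash
python3 - <<'E'
from h import *
plan([([.6657,-.0783,.004],Rdown(90))])
o=r.get_obs(); print(o["tcp_pos"],o["contact_force"])
E
```

```text
[0.006, 0.013, 0.171, -0.005, 0.0, 0.001] rows>=0.7
[ 0.66288477 -0.07974534  0.04685847] [-0.41783542 -0.4228716  -0.51635638]
```

Call:
apply_moves:
  rows:
    - [0.003,0.006,0.085,0,0,0]
    - [0.006,0.008,0.172,0,0,0]
    - [0.006,0.008,0.172,0,0,0]

```text
clock: 7.1
tcp_pos: [0.6669, -0.077, 0.0057]
orientation: [-2.217, -2.223, 0.003]
contact_force: [0.6, -1.0, -0.3]
grip_width: 0.0428
gripper_force: 0.0
```

Call:
apply_moves:
  rows:
    - [0,0,0,0,0,0]
    - [0,0,0,0,0,0]
    - [0,0,0,0,0,0]
  claw: 0
  newtons: 40

```text
clock: 7.48
tcp_pos: [0.6686, -0.0772, 0.0079]
orientation: [2.218, 2.223, 0.001]
contact_force: [-0.8, 0.4, -0.1]
grip_width: -0.0004
gripper_force: 0.0
```

Call:
apply_moves:
  rows:
    - [0,0,-0.25,0,0,0]
    - [-0.2,0,-0.5,0,0,0]
    - [-0.4,0,-0.7,0,0,0]
    - [-0.4,0,-0.7,0,0,0]
  claw: 0.5

```text
clock: 7.98
tcp_pos: [0.6694, -0.1812, 0.1858]
orientation: [2.22, 2.215, 0.002]
contact_force: [-0.0, -0.0, -0.8]
grip_width: 0.0424
gripper_force: 0.0
```

```bash
python3 - <<'E'
from meas import *
f=r.grab_frame("wrist"); print(f["eye"],r.get_obs()["tcp_pos"])
for g in [(.666,-.0787),(.6694,-.005),(.641,.07)]:
    q=face(f,g); print(g,q, at(f,q[0],.016) if q else 0)
save(f,"w3.png")
E
```

```text
[ 0.6678 -0.1116  0.3612] [ 0.6697 -0.1829  0.1868]
(0.666, -0.0787) (array([273.  ,  65.75]), np.float64(1.0455741127603424)) [ 0.6665 -0.0789  0.016 ]
(0.6694, -0.005) None 0
(0.641, 0.07) None 0
```

View pics/w3.png

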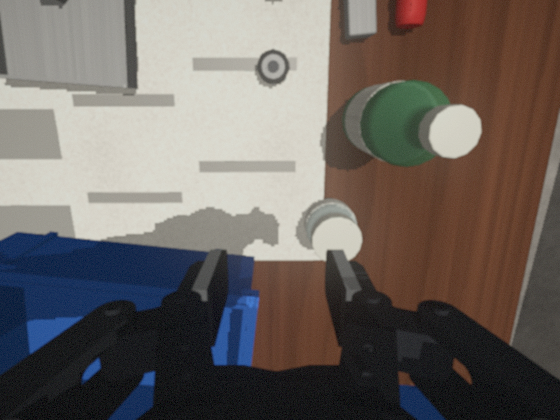

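The hub is still in place at (273,66) and wasn't touched. I need to check where the TCP projects in the wrist image.

```bash
python3 - <<'E'
from h import *
np.set_printoptions(precision=3,suppress=True)
f=r.grab_frame("wrist"); o=r.get_obs(); p=o["tcp_pos"]; Q=rot(o["orientation"])
print([k for k in f],f["attitude"],f["intrinsics"],rot(f["attitude"]),Q)
for z in (0,-.019):
  for y in (-.021,0,.021): print(z,y,proj(f,p+Q@[0,y,z]))
s=r.grab_frame("side"); print("tcp in side",proj(s,p)); s2=r.grab_frame("scene"); print("tcp in scene",proj(s2,p))
u=proj(s,p).astype(int); a=s["pixels"][max(0,u[1]-70):u[1]+70,u[0]-90:u[0]+90].copy(); cv2.circle(a,(90,min(70,u[1])),2,(255,0,0),1)
v=proj(s2,p).astype(int); b=s2["pixels"][v[1]-70:v[1]+70,v[0]-90:v[0]+90].copy(); cv2.circle(b,(90,70),2,(255,0,0),1)
cv2.imwrite("pics/c4.png",cv2.resize(np.hstack([a,b])[:,:,::-1],None,fx=2.2,fy=2.2))
E
```

```text
['pixels', 'intrinsics', 'eye', 'attitude', 'shot'] [-0.282 -0.004 -0.006] [[351.578   0.    276.131]
 [  0.    351.578 204.216]
 [  0.      0.      1.   ]] [[ 1.     0.006 -0.004]
 [-0.005  0.961  0.278]
 [ 0.005 -0.278  0.961]] [[ 0.002  1.     0.004]
 [ 1.    -0.002 -0.002]
 [-0.002  0.004 -1.   ]]
0 -0.021 [238.08  232.002]
0 0 [277.079 231.866]
0 0.021 [316.072 231.73 ]
-0.019 -0.021 [234.077 245.752]
-0.019 0 [277.24  245.601]
-0.019 0.021 [320.395 245.449]
tcp in side [231.255 119.697]
tcp in scene [193.404 261.945]
```

View pics/c4.png

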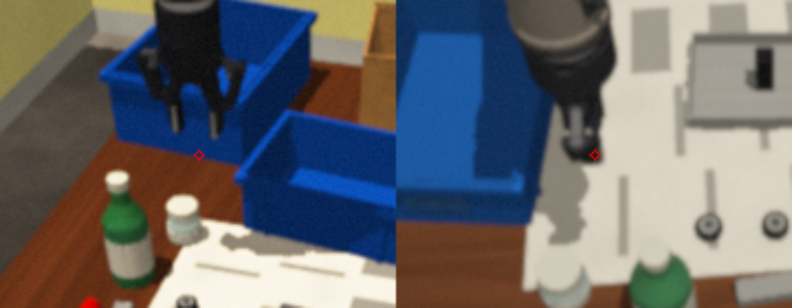

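The fingertips appear about 20 mm short of the reported TCP in both external views. I'll shut the fingers and check.

Call:
apply_moves:
  rows:
    - [0,0,0,0,0,0]
    - [0,0,0,0,0,0]
    - [0,0,0,0,0,0]
  claw: 0

```text
clock: 8.55
tcp_pos: [0.6682, -0.1762, 0.1814]
orientation: [-2.217, -2.224, 0.001]
contact_force: [0.2, 0.0, 0.0]
grip_width: -0.0002
gripper_force: 0.0
```

```bash
python3 - <<'E'
from h import *
np.set_printoptions(precision=3,suppress=True)
fs=[r.grab_frame(n) for n in("side","scene","wrist")]; o=r.get_obs(); p=o["tcp_pos"]; print(p,o["grip_width"])
t=[]
for f in fs:
    u=np.round(proj(f,p)).astype(int); print(u)
    a=np.zeros((60,60,3),np.uint8); x0,y0=u[0]-30,u[1]-40; a=f["pixels"][y0:y0+60,x0:x0+60].copy(); 
    a=cv2.resize(a,None,fx=4.4,fy=4.4,interpolation=cv2.INTER_CUBIC); cv2.circle(a,(int(30.5*4.4),int(40.5*4.4)),3,(255,0,0),1); t.append(a)
    print("crop origin",x0,y0)
cv2.imwrite("pics/c5.png",np.hstack(t)[:,:,::-1])
E
```

```text
[ 0.668 -0.177  0.182] -1.7247683501081745e-05
[231 121]
crop origin 201 81
[195 262]
crop origin 165 222
[278 239]
crop origin 248 199
```

View pics/c5.png

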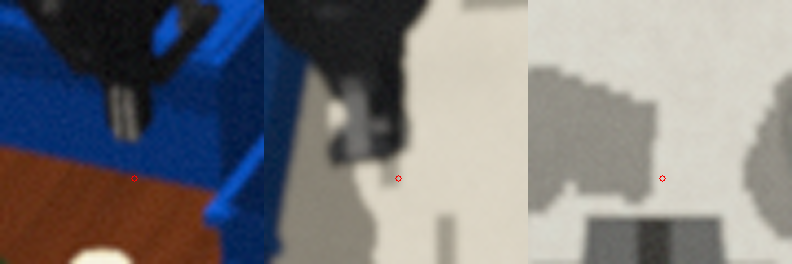

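Shut tips are at side (229.9,112.8), scene (188.4,258.4) and wrist (276.2,248.3), all of them behind the reported TCP.

```bash
python3 - <<'E'
from h import *
np.set_printoptions(precision=4,suppress=True)
fs=[r.grab_frame(n) for n in("side","scene","wrist")]; o=r.get_obs(); p=o["tcp_pos"]; print(p,fs[2]["eye"],fs[2]["eye"]-p)
ps=[(229.9,112.8),(188.4,258.4),(276.2,248.3)]
for s in ([0,1],[0,2],[1,2],[0,1,2]):
    X=tri([fs[i] for i in s],[ps[i] for i in s]); print(s,X,X-p,[proj(fs[i],X)-ps[i] for i in range(3)])
E
```

```text
[ 0.6684 -0.1771  0.1823] [ 0.6673 -0.1079  0.3577] [-0.001   0.0692  0.1755]
[0, 1] [ 0.6727 -0.1867  0.2038] [ 0.0043 -0.0096  0.0216] [array([ 0.4492, -0.3615]), array([0.5048, 0.6125]), array([11.0645, 25.4617])]
[0, 2] [ 0.6672 -0.1693  0.2137] [-0.0011  0.0078  0.0315] [array([-0.0464,  0.0151]), array([ 8.3007, -4.6141]), array([-0.266 ,  0.1648])]
[1, 2] [ 0.6653 -0.1854  0.1884] [-0.0031 -0.0083  0.0061] [array([3.1481, 4.9062]), array([2.2393, 1.1597]), array([-3.9808,  9.4406])]
[0, 1, 2] [ 0.6702 -0.1818  0.2029] [ 0.0019 -0.0047  0.0206] [array([0.717 , 0.9282]), array([ 2.9626, -0.3526]), array([ 5.9772, 15.2705])]
```

Call:
apply_moves:
  rows:
    - [0.1,-0.14,0.2,0,0,0]
    - [0.19,-0.27,0.4,0,0,0]
    - [0.19,-0.27,0.6,0,0,0]
    - [0.19,-0.27,0.64,0,0,0]
    - [0.19,-0.27,0.64,0,0,0]

```text
clock: 9.48
tcp_pos: [0.6017, -0.1301, 0.0229]
orientation: [2.219, 2.223, 0.001]
contact_force: [0.4, 0.6, 1.0]
grip_width: -0.0
gripper_force: 0.0
```

Call:
apply_moves:
  rows:
    - [0,0,0.02,0,0,0]
    - [0,0,0.04,0,0,0]
    - [0,0,0.06,0,0,0]
    - [0,0,0.08,0,0,0]

```text
clock: 9.98
tcp_pos: [0.6009, -0.1298, 0.0021]
orientation: [2.219, 2.224, 0.0]
contact_force: [0.1, 1.1, 0.0]
grip_width: -0.0003
gripper_force: 0.0
```

Call:
apply_moves:
  rows:
    - [0,0,0.01,0,0,0]
    - [0,0,0.02,0,0,0]
    - [0,0,0.02,0,0,0]

```text
clock: 10.35
tcp_pos: [0.6006, -0.1297, -0.003]
orientation: [-2.219, -2.224, 0.0]
contact_force: [0.2, 1.0, 0.4]
grip_width: -0.0002
gripper_force: 0.0
```

Call:
apply_moves:
  rows:
    - [0,0,0.01,0,0,0]
    - [0,0,0.02,0,0,0]
    - [0,0,0.02,0,0,0]

```text
clock: 10.72
tcp_pos: [0.6005, -0.1297, -0.008]
orientation: [-2.219, -2.224, 0.0]
contact_force: [0.1, 0.4, 0.6]
grip_width: 0.0001
gripper_force: 0.0
```

The reported z is below zero with no contact, so the reading is biased. I keep feeling downwards.

Call:
apply_moves:
  rows:
    - [0,0,0.01,0,0,0]
    - [0,0,0.02,0,0,0]
    - [0,0,0.02,0,0,0]

```text
clock: 11.1
tcp_pos: [0.6005, -0.1297, -0.0131]
orientation: [-2.219, -2.224, 0.0]
contact_force: [0.4, -0.0, -0.2]
grip_width: -0.0001
gripper_force: 0.0
```

Call:
apply_moves:
  rows:
    - [0,0,0.01,0,0,0]
    - [0,0,0.02,0,0,0]
    - [0,0,0.02,0,0,0]

```text
clock: 11.48
tcp_pos: [0.6005, -0.1297, -0.0181]
orientation: [-2.219, -2.224, 0.001]
contact_force: [-0.3, -0.3, -0.5]
grip_width: 0.0004
gripper_force: 0.0
```

Call:
apply_moves:
  rows:
    - [0,0,0.008,0,0,0]
    - [0,0,0.012,0,0,0]
    - [0,0,0.012,0,0,0]

```text
clock: 11.85
tcp_pos: [0.6007, -0.1297, -0.0209]
orientation: [-2.219, -2.224, 0.0]
contact_force: [0.1, 0.0, 0.3]
grip_width: -0.0003
gripper_force: 0.0
```

Call:
apply_moves:
  rows:
    - [0,0,0.008,0,0,0]
    - [0,0,0.012,0,0,0]
    - [0,0,0.012,0,0,0]

```text
clock: 12.22
tcp_pos: [0.6006, -0.1297, -0.0239]
orientation: [-2.219, -2.224, 0.0]
contact_force: [0.1, 0.2, 0.5]
grip_width: -0.0001
gripper_force: 0.0
```

Call:
apply_moves:
  rows:
    - [0,0,0.008,0,0,0]
    - [0,0,0.012,0,0,0]
    - [0,0,0.012,0,0,0]

```text
clock: 12.6
tcp_pos: [0.6006, -0.1297, -0.0269]
orientation: [-2.219, -2.224, 0.0]
contact_force: [-0.4, 0.5, 0.3]
grip_width: -0.0001
gripper_force: 0.0
```

```bash
python3 - <<'E'
from h import *
fs=[r.grab_frame(n) for n in("side","scene","wrist")]; o=r.get_obs(); p=o["tcp_pos"]; print(p,o["contact_force"])
t=[]
for f in fs:
    u=np.round(proj(f,(.6005,-.13,0))).astype(int); x0,y0=u[0]-30,u[1]-40; print(x0,y0)
    a=cv2.resize(f["pixels"][y0:y0+60,x0:x0+60],None,fx=4.4,fy=4.4,interpolation=cv2.INTER_CUBIC); cv2.circle(a,(int(30.5*4.4),int(40.5*4.4)),3,(255,0,0),1); t.append(a)
cv2.imwrite("pics/c6.png",np.hstack(t)[:,:,::-1])
E
```

```text
[ 0.60078861 -0.12973357 -0.02676048] [-0.7531062  -0.10629592  0.09438894]
221 142
194 233
248 220
```

View pics/c6.png

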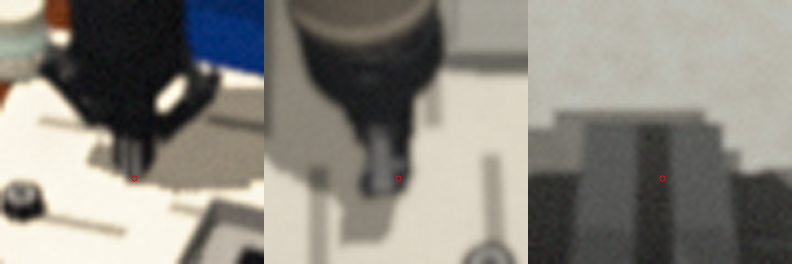

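Call:
apply_moves:
  rows:
    - [0,0,0.006,0,0,0]
    - [0,0,0.008,0,0,0]
    - [0,0,0.008,0,0,0]

```text
clock: 13.12
tcp_pos: [0.6007, -0.1297, -0.0289]
orientation: [-2.219, -2.224, 0.0]
contact_force: [0.4, -0.9, 0.4]
grip_width: 0.0
gripper_force: 0.0
```

Call:
apply_moves:
  rows:
    - [0,0,0.006,0,0,0]
    - [0,0,0.008,0,0,0]
    - [0,0,0.008,0,0,0]

```text
clock: 13.5
tcp_pos: [0.6007, -0.1297, -0.0308]
orientation: [-2.219, -2.224, 0.0]
contact_force: [0.2, 0.6, 0.4]
grip_width: 0.0002
gripper_force: 0.0
```

Call:
apply_moves:
  rows:
    - [0,0,0.006,0,0,0]
    - [0,0,0.008,0,0,0]
    - [0,0,0.008,0,0,0]

```text
clock: 13.88
tcp_pos: [0.6007, -0.1297, -0.0329]
orientation: [-2.219, -2.224, 0.0]
contact_force: [-0.4, 0.1, -0.4]
grip_width: -0.0
gripper_force: 0.0
```

Call:
apply_moves:
  rows:
    - [0,0,0.006,0,0,0]
    - [0,0,0.008,0,0,0]
    - [0,0,0.008,0,0,0]

```text
clock: 14.25
tcp_pos: [0.6009, -0.1298, -0.0335]
orientation: [2.219, 2.223, -0.0]
contact_force: [-3.8, 0.5, 12.0]
grip_width: 0.0
gripper_force: 5.9
```

```bash
python3 - <<'E'
from h import *
fs=[r.grab_frame(n) for n in("side","scene","wrist")]; o=r.get_obs(); p=o["tcp_pos"]; print(p,o["contact_force"])
t=[]
for f in fs:
    u=np.round(proj(f,(.6005,-.13,0))).astype(int); x0,y0=u[0]-30,u[1]-40; print(x0,y0)
    a=cv2.resize(f["pixels"][y0:y0+60,x0:x0+60],None,fx=4.4,fy=4.4,interpolation=cv2.INTER_CUBIC); cv2.circle(a,(int(30.5*4.4),int(40.5*4.4)),3,(255,0,0),1); t.append(a)
cv2.imwrite("pics/c7.png",np.hstack(t)[:,:,::-1])
E
```

```text
[ 0.60090706 -0.12978459 -0.0334987 ] [-3.29296211  0.56085199 11.58290492]
221 142
194 233
248 227
```

View pics/c7.png

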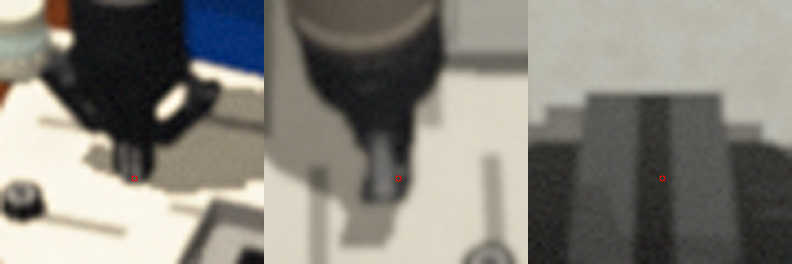

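Contact comes at reported z = -0.0335, so the true tip sits 33 mm behind the reported TCP. Now the lateral offset.

```bash
python3 - <<'E'
from h import *
np.set_printoptions(precision=4,suppress=True)
fs=[r.grab_frame(n) for n in("side","scene","wrist")]; print(fs[2]["eye"],fs[2]["attitude"])
print("wrist front edge",at(fs[2],(248+126/4.4-.4,227+95/4.4-.4),0), "side",at(fs[0],(221+133/4.4,142+180/4.4),0),"scene",at(fs[1],(194+(383-264)/4.4,233+200/4.4),0))
E
```

```text
[ 0.5999 -0.0605  0.142 ] [-0.2784  0.0001  0.0007]
wrist front edge [ 0.5999 -0.1211  0.    ] side [ 0.6003 -0.1272  0.    ] scene [ 0.6156 -0.1365  0.    ]
```

Call:
apply_moves:
  rows:
    - [0,0,-0.2,0,0,0]
    - [0,0,-0.45,0,0,0]
    - [0,0,-0.45,0,0,0]
  claw: 0.5

```text
clock: 14.92
tcp_pos: [0.6049, -0.1301, 0.0832]
orientation: [2.213, 2.218, 0.009]
contact_force: [0.7, -0.5, -0.3]
grip_width: 0.0423
gripper_force: 0.0
```

```bash
python3 - <<'E'
from meas import *
S=Rdown(90); plan([([.6662,-.0787,.04],S),([.6662,-.0787,-.033],S)]); print(r.get_obs()["tcp_pos"])
f=r.grab_frame("wrist")
for g in [(.666,-.0787),(.6694,-.005),(.641,.07)]:
    q=face(f,g); print(g, at(f,q[0],.016) if q else 0)
E
```

```text
[0.205, 0.244, 0.175, 0.006, 0.001, 0.001] rows>=1.5
[0.0, 0.0, 0.292, 0.0, 0.0, 0.0] rows>=1.2
[ 0.6049 -0.1301  0.0832]
(0.666, -0.0787) [ 0.6643 -0.0784  0.016 ]
(0.6694, -0.005) 0
(0.641, 0.07) 0
```

Call:
apply_moves:
  rows:
    - [0.1,0.13,0.07,0,0,0]
    - [0.204,0.26,0.15,0,0,0]
    - [0.204,0.26,0.15,0,0,0]
    - [0.204,0.26,0.15,0,0,0]

```text
clock: 15.48
tcp_pos: [0.6642, -0.0791, 0.0387]
orientation: [-2.218, -2.223, 0.004]
contact_force: [0.1, -0.9, -0.2]
grip_width: 0.043
gripper_force: 0.0
```

Call:
apply_moves:
  rows:
    - [0,0,0.15,0,0,0]
    - [0,0,0.28,0,0,0]
    - [0,0,0.28,0,0,0]

```text
clock: 15.85
tcp_pos: [0.6623, -0.0802, -0.0322]
orientation: [-2.218, -2.22, 0.007]
contact_force: [0.4, -0.0, -0.1]
grip_width: 0.0428
gripper_force: 0.0
```

Call:
apply_moves:
  rows:
    - [0,0,0,0,0,0]
    - [0,0,0,0,0,0]
    - [0,0,0,0,0,0]
  claw: 0
  newtons: 40

```text
clock: 16.23
tcp_pos: [0.6664, -0.0787, -0.0286]
orientation: [2.218, 2.223, 0.002]
contact_force: [-0.0, 0.5, -0.2]
grip_width: 0.0277
gripper_force: 39.4
```

Hub A is gripped with a 28 mm opening. I carry it to pan x ≈ -60 mm.

Call:
apply_moves:
  rows:
    - [0,0,-0.2,0,0,0]
    - [0.02,-0.1,-0.4,0,0,0]
    - [0.04,-0.3,-0.45,0,0,0]
    - [0.06,-0.5,-0.45,0,0,0]
    - [0.064,-0.7,-0.45,0,0,0]

```text
clock: 16.85
tcp_pos: [0.4895, -0.0626, 0.0836]
orientation: [2.217, 2.224, 0.001]
contact_force: [-0.0, 0.1, 0.2]
grip_width: 0.0284
gripper_force: 39.7
```

Call:
apply_moves:
  rows:
    - [0,-0.056,0,0,0,0]
    - [0,-0.056,0.15,0,0,0]
    - [0,-0.056,0.3,0,0,0]
    - [0,-0.056,0.39,0,0,0]
    - [0,-0.056,0.39,0,0,0]

```text
clock: 17.48
tcp_pos: [0.4764, -0.0628, -0.0158]
orientation: [-2.217, -2.223, 0.002]
contact_force: [0.1, 0.3, 0.6]
grip_width: 0.0281
gripper_force: 39.7
```

Call:
apply_moves:
  rows:
    - [0,0,0,0,0,0]
    - [0,0,0,0,0,0]
    - [0,0,0,0,0,0]
  claw: 0.5

```text
clock: 17.85
tcp_pos: [0.4774, -0.0632, -0.0139]
orientation: [2.218, 2.223, 0.002]
contact_force: [0.1, 0.9, -0.2]
grip_width: 0.043
gripper_force: 0.0
```

Call:
apply_moves:
  rows:
    - [0,0,-0.2,0,0,0]
    - [0,0,-0.4,0,0,0]
    - [0,0,-0.65,0,0,0]
    - [0,0,-0.9,0,0,0]
    - [0,0,-0.9,0,0,0]

```text
clock: 18.48
tcp_pos: [0.4801, -0.0631, 0.2158]
orientation: [2.213, 2.217, 0.01]
contact_force: [-0.7, -0.3, -0.3]
grip_width: 0.0425
gripper_force: 0.0
```

```bash
cat >> meas.py <<'E'
def panw(fs,guess): return [pan(f,np.array(guess)) for f in fs]
E
python3 - <<'E'
from meas import *
f=r.grab_frame("wrist"); s=r.grab_frame("scene"); save(f,"w8.png"); print(f["eye"],r.get_obs()["tcp_pos"])
panw([f,s,r.grab_frame("side")],[.482,-.003,1.49,0])
for g in [(.6694,-.005),(.6396,.0708)]:
    q=face(f,g); print(g, at(f,q[0],.016) if q else 0)
E
```

```text
[0.4772 0.0064 0.3912] [ 0.4767 -0.0632  0.211 ]
pan [ 0.4802 -0.0092] yaw 85.20589614922402 cost 107.3312879959465 conf 0.66
pan [ 0.4908 -0.0038] yaw 86.73237158816002 cost 17.04567590525705 conf 0.73
pan [ 0.4795 -0.0025] yaw 85.757355884919 cost 4.946276211860363 conf 0.76
(0.6694, -0.005) [ 0.6672 -0.0043  0.016 ]
(0.6396, 0.0708) [0.6395 0.0713 0.016 ]
```

View pics/w8.png

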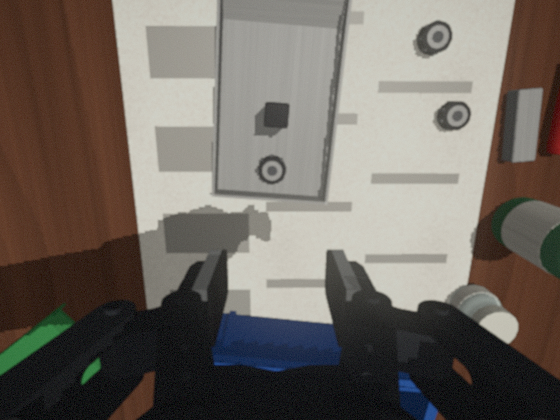

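Hub A lies in the pan at (272,169). The pan is unmoved. Next is hub B.

Call:
apply_moves:
  rows:
    - [0.06,0.2,0.12,0,0,0]
    - [0.12,0.4,0.24,0,0,0]
    - [0.18,0.6,0.36,0,0,0]
    - [0.232,0.762,0.5,0,0,0]
    - [0.232,0.762,0.68,0,0,0]

```text
clock: 19.4
tcp_pos: [0.6695, -0.002, 0.0378]
orientation: [-2.216, -2.226, -0.004]
contact_force: [-0.8, -0.1, -0.2]
grip_width: 0.0427
gripper_force: 0.0
```

Call:
apply_moves:
  rows:
    - [0,0,0,0,0,0]
    - [0,0,0.15,0,0,0]
    - [0,0,0.29,0,0,0]
    - [0,0,0.29,0,0,0]

```text
clock: 19.9
tcp_pos: [0.6664, -0.005, -0.0325]
orientation: [-2.219, -2.223, 0.002]
contact_force: [0.4, -0.4, 1.0]
grip_width: 0.0427
gripper_force: 0.0
```

Call:
apply_moves:
  rows:
    - [0,0,0,0,0,0]
    - [0,0,0,0,0,0]
    - [0,0,0,0,0,0]
  claw: 0

```text
clock: 20.27
tcp_pos: [0.6678, -0.0047, -0.0305]
orientation: [2.218, 2.223, 0.002]
contact_force: [-1.8, -1.0, 7.1]
grip_width: 0.0282
gripper_force: 40.0
```

Call:
apply_moves:
  rows:
    - [0,0,-0.2,0,0,0]
    - [0.05,-0.1,-0.4,0,0,0]
    - [0.12,-0.3,-0.45,0,0,0]
    - [0.18,-0.5,-0.45,0,0,0]
    - [0.222,-0.7,-0.45,0,0,0]

```text
clock: 20.9
tcp_pos: [0.4904, 0.0513, 0.081]
orientation: [2.217, 2.224, 0.002]
contact_force: [-0.0, 0.5, -0.8]
grip_width: 0.0282
gripper_force: 39.7
```

Call:
apply_moves:
  rows:
    - [0,-0.026,0,0,0,0]
    - [0,-0.026,0.15,0,0,0]
    - [0,-0.026,0.3,0,0,0]
    - [0,-0.026,0.39,0,0,0]
    - [0,-0.026,0.39,0,0,0]

```text
clock: 21.52
tcp_pos: [0.4851, 0.0502, -0.0183]
orientation: [-2.218, -2.223, 0.003]
contact_force: [0.5, -0.1, 0.4]
grip_width: 0.0277
gripper_force: 39.7
```

Call:
apply_moves:
  rows:
    - [0,0,0,0,0,0]
    - [0,0,0,0,0,0]
    - [0,0,0,0,0,0]
  claw: 0.5

```text
clock: 21.9
tcp_pos: [0.4861, 0.0505, -0.0165]
orientation: [2.218, 2.223, 0.002]
contact_force: [-0.4, -0.1, 0.1]
grip_width: 0.0429
gripper_force: 0.0
```

Call:
apply_moves:
  rows:
    - [0,0,-0.2,0,0,0]
    - [0,0,-0.4,0,0,0]
    - [-0.2,0,-0.65,0,0,0]
    - [-0.4,0,-0.9,0,0,0]
    - [-0.4,0,-0.9,0,0,0]

```text
clock: 22.52
tcp_pos: [0.4863, -0.0517, 0.2108]
orientation: [2.219, 2.219, 0.003]
contact_force: [0.4, 0.2, -1.5]
grip_width: 0.0424
gripper_force: 0.0
```

```bash
python3 - <<'E'
from meas import *
f=r.grab_frame("wrist"); save(f,"w9.png"); print(f["eye"],r.get_obs()["tcp_pos"])
panw([f,r.grab_frame("side")],[.482,-.003,1.49,0])
for g in [(.6396,.0708)]:
    q=face(f,g); print(g, at(f,q[0],.016) if q else 0)
for X in ((.4773,-.0628,.023),(.4862,.0508,.023)): print(proj(f,X), face(f,X))
E
```

```text
[0.4848 0.0176 0.3863] [ 0.4879 -0.0544  0.2134]
pan [ 0.4811 -0.0052] yaw 85.8923974829868 cost 37.82168303907553 conf 0.62
pan [ 0.4799 -0.0021] yaw 86.3685306561266 cost 5.154000224463728 conf 0.55
(0.6396, 0.0708) [0.6391 0.0706 0.016 ]
[268.0142 182.6394] (array([266.5 , 180.75]), np.float64(0.991747418029947))
[276.2785  67.7345] (array([272.25,  68.75]), np.float64(0.9741943663833993))
```

Call:
apply_moves:
  rows:
    - [0.12,0.15,0.12,0,0,0]
    - [0.24,0.31,0.24,0,0,0]
    - [0.36,0.46,0.36,0,0,0]
    - [0.481,0.612,0.5,0,0,0]
    - [0.481,0.612,0.66,0,0,0]

```text
clock: 23.35
tcp_pos: [0.6392, 0.0776, 0.0402]
orientation: [-2.21, -2.229, -0.005]
contact_force: [-0.5, -0.0, -0.5]
grip_width: 0.0428
gripper_force: 0.0
```

Call:
apply_moves:
  rows:
    - [0,0,0,0,0,0]
    - [0,0,0.15,0,0,0]
    - [0,0,0.29,0,0,0]
    - [0,0,0.29,0,0,0]

```text
clock: 23.85
tcp_pos: [0.636, 0.0707, -0.0309]
orientation: [-2.217, -2.222, 0.006]
contact_force: [0.4, -0.1, 0.6]
grip_width: 0.0423
gripper_force: 0.0
```

Call:
apply_moves:
  rows:
    - [0,0,0,0,0,0]
    - [0,0,0,0,0,0]
    - [0,0,0,0,0,0]
  claw: 0

```text
clock: 24.22
tcp_pos: [0.6396, 0.0713, -0.0279]
orientation: [2.218, 2.223, 0.003]
contact_force: [-0.6, -0.2, 7.5]
grip_width: 0.0277
gripper_force: 40.0
```

Call:
apply_moves:
  rows:
    - [0,0,-0.2,0,0,0]
    - [0.02,-0.1,-0.4,0,0,0]
    - [0.044,-0.3,-0.45,0,0,0]
    - [0.044,-0.5,-0.45,0,0,0]
    - [0.044,-0.604,-0.45,0,0,0]

```text
clock: 24.85
tcp_pos: [0.4847, 0.0815, 0.0833]
orientation: [2.217, 2.224, -0.001]
contact_force: [0.5, -0.5, 0.9]
grip_width: 0.0281
gripper_force: 39.7
```

Call:
apply_moves:
  rows:
    - [0,0,0,0,0,0]
    - [0,0,0.15,0,0,0]
    - [0,0,0.3,0,0,0]
    - [0,0,0.38,0,0,0]
    - [0,0,0.38,0,0,0]

```text
clock: 25.48
tcp_pos: [0.4874, 0.0817, -0.0134]
orientation: [-2.218, -2.223, 0.002]
contact_force: [-0.4, 1.1, -1.9]
grip_width: 0.0283
gripper_force: 39.7
```

Call:
apply_moves:
  rows:
    - [0,0,0,0,0,0]
    - [0,0,0,0,0,0]
    - [0,0,0,0,0,0]
  claw: 0.5

```text
clock: 25.85
tcp_pos: [0.488, 0.0818, -0.0115]
orientation: [2.218, 2.223, 0.002]
contact_force: [-0.5, -0.2, -0.1]
grip_width: 0.0429
gripper_force: 0.0
```

Call:
apply_moves:
  rows:
    - [0,0,-0.2,0,0,0]
    - [0,0,-0.4,0,0,0]
    - [-0.23,0,-0.65,0,0,0]
    - [-0.46,0,-0.9,0,0,0]
    - [-0.58,0,-0.9,0,0,0]

```text
clock: 26.48
tcp_pos: [0.4884, -0.0582, 0.2127]
orientation: [2.214, 2.224, 0.004]
contact_force: [1.0, 0.1, -0.8]
grip_width: 0.0425
gripper_force: 0.0
```

Call:
apply_moves:
  rows:
    - [0,0,0,0,0,0]
    - [0,0,0,0,0,0]

```text
clock: 26.72
tcp_pos: [0.4873, -0.0574, 0.2098]
orientation: [2.219, 2.223, 0.0]
contact_force: [0.1, -0.1, 0.2]
grip_width: 0.0425
gripper_force: 0.0
```

```bash
python3 - <<'E'
from meas import *
f=r.grab_frame("wrist"); save(f,"w10.png"); print(f["eye"],r.get_obs()["tcp_pos"])
s=r.grab_frame("side"); c=r.grab_frame("scene")
panw([f,s],[.482,-.003,1.49,0])
pp=[]
for g in (f,s,c):
    for d in r.landmark_of(g,"pan_post"):
        if np.linalg.norm(at(g,d["point"],.05)[:2]-[.483,-.002])<.04: pp.append((g,d["point"])); print(at(g,d["point"],.05)); break
print("post",tri(*zip(*pp)))
for t in("tote","scale_plate"):
  for g in(s,c):
    for d in r.outline_of(g,t)[:2]:
        k=max(cv2.findContours(d["pixels"].astype(np.uint8),0,2)[0],key=cv2.contourArea); q=cv2.approxPolyDP(cv2.convexHull(k),5,True).reshape(-1,2)
        print(t,round(d["conf"],2),[ (p.tolist(),at(g,p,.1 if t=="tote" else .065)[:2].round(3).tolist()) for p in q])
E
```

```text
[0.4862 0.0117 0.3853] [ 0.487  -0.0566  0.2093]
pan [ 0.4808 -0.0057] yaw 85.46765424211469 cost 84.40626532470459 conf 0.94
pan [ 0.4795 -0.0016] yaw 85.18927483588526 cost 5.032324807435101 conf 0.73
[ 0.4805 -0.0036  0.05  ]
[ 0.4894 -0.0046  0.05  ]
[ 0.4757 -0.0101  0.05  ]
post [ 0.4831 -0.0052  0.0546]
tote 0.39 [([228, 274], [0.524, 0.276]), ([305, 301], [0.349, 0.299]), ([322, 327], [0.305, 0.347]), ([297, 401], [0.324, 0.491]), ([265, 407], [0.374, 0.513]), ([179, 367], [0.542, 0.488]), ([179, 351], [0.555, 0.461])]
tote 0.62 [([101, 181], [0.359, -0.437]), ([178, 184], [0.385, -0.237]), ([180, 218], [0.493, -0.228]), ([163, 293], [0.695, -0.258]), ([90, 291], [0.677, -0.421]), ([70, 275], [0.633, -0.472])]
scale_plate 0.86 [([227, 274], [0.538, 0.254]), ([305, 301], [0.351, 0.278]), ([323, 327], [0.303, 0.328]), ([296, 402], [0.326, 0.482]), ([265, 408], [0.377, 0.505]), ([179, 366], [0.555, 0.475]), ([178, 353], [0.567, 0.452])]
scale_plate 0.89 [([365, 175], [0.363, 0.267]), ([375, 166], [0.333, 0.301]), ([406, 166], [0.34, 0.387]), ([442, 176], [0.383, 0.477]), ([451, 243], [0.596, 0.439]), ([367, 241], [0.574, 0.232])]
```

View pics/w10.png

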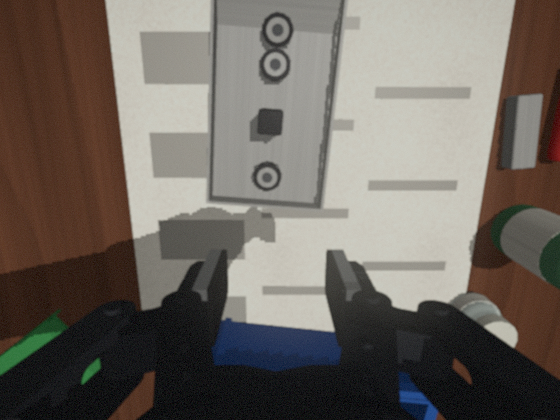

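All three hubs are in the pan at (278,29), (275,64) and (267,177), and the pan hasn't moved. Before gripping it I go over the tote with an empty hand, to measure the tote and check that the arm can reach a 45° tilt there.

Call:
apply_moves:
  rows:
    - [-0.2,0,-0.15,0,0,0]
    - [-0.4,0,-0.3,0,0,0]
    - [-0.6,0,-0.4,0,0,0]
    - [-0.8,0,-0.4,0,0,0]
    - [-0.8,0,-0.4,0,0,0]

```text
clock: 27.95
tcp_pos: [0.4867, -0.2627, 0.3093]
orientation: [2.227, 2.215, -0.002]
contact_force: [0.0, 0.3, -1.1]
grip_width: 0.0423
gripper_force: 0.0
```

Call:
apply_moves:
  rows:
    - [-0.24,0,-0.06,0,0,0]
    - [-0.48,0,-0.12,0,0,0]
    - [-0.76,0,-0.16,0,0,0]
    - [-0.76,0,-0.16,0,0,0]
    - [-0.76,0,-0.16,0,0,0]

```text
clock: 28.58
tcp_pos: [0.4887, -0.4469, 0.3489]
orientation: [-2.218, -2.223, -0.001]
contact_force: [0.5, 0.8, -0.1]
grip_width: 0.0426
gripper_force: 0.0
```

```bash
python3 - <<'E'
from meas import *
o=r.get_obs(); print(o["tcp_pos"],o["joints"])
f=r.grab_frame("wrist"); save(f,"w11.png"); print(f["eye"])
for d in r.outline_of(f,"tote")[:2]:
        k=max(cv2.findContours(d["pixels"].astype(np.uint8),0,2)[0],key=cv2.contourArea); q=cv2.approxPolyDP(cv2.convexHull(k),5,True).reshape(-1,2)
        print(round(d["conf"],2),[ (p.tolist(),at(f,p,.1)[:2].round(3).tolist()) for p in q])
E
```

```text
[ 0.4887 -0.4469  0.3489] [ 0.8698  0.3878 -0.3203  1.3624  0.1197  1.4117  0.555 ]
[ 0.4878 -0.3781  0.5246]
0.64 [([428, 0], [0.651, -0.27]), ([389, 184], [0.627, -0.472]), ([168, 157], [0.357, -0.439]), ([174, 0], [0.377, -0.27])]
```

View pics/w11.png

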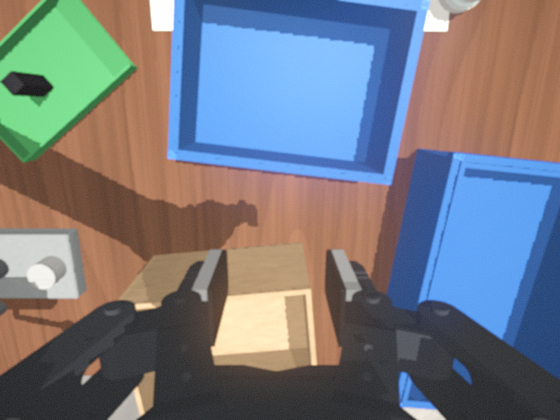

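The tote rim corners at (168,157) and (389,184) give tote centre ≈ (0.5046, -0.353) and x axis yaw ≈ -7°. Now I test the tilt.

Call:
apply_moves:
  rows:
    - [0.08,0.17,0.1,0,0,0.02]
    - [0.16,0.34,0.2,0,0,0.04]
    - [0.24,0.5,0.3,0,0,0.06]
    - [0.308,0.63,0.4,0,0,0.078]
    - [0.308,0.63,0.4,0,0,0.078]

```text
clock: 29.3
tcp_pos: [0.6479, -0.3632, 0.2465]
orientation: [-2.338, -2.09, -0.002]
contact_force: [-0.0, 0.4, 0.0]
grip_width: 0.0426
gripper_force: 0.0
```

Call:
apply_moves:
  rows:
    - [0,0,0,-0.115,0,0]
    - [0,0,0,-0.23,0,0]
    - [0,0,0,-0.345,0,0]
    - [0,0,0,-0.46,0,0]
    - [0,0,0,-0.53,0,0]

```text
clock: 29.92
tcp_pos: [0.6442, -0.3663, 0.2496]
orientation: [1.847, 1.647, 0.691]
contact_force: [0.9, 1.0, 0.5]
grip_width: 0.043
gripper_force: 0.0
```

```bash
python3 - <<'E'
from meas import *
o=r.get_obs(); Q=rot(o["orientation"]); print(o["tcp_pos"],o["joints"],np.rad2deg(np.arccos(-Q[2,2])),Q[:,2])
E
```

```text
[ 0.6442 -0.3663  0.2496] [ 1.1724  0.3641 -0.6986  1.9445 -0.5005  0.2283  0.9277] 44.954227475939554 [ 0.7028 -0.0722 -0.7077]
```

45° is reachable. I untilt and go above the pan with the fingers across the post along pan x.

Call:
apply_moves:
  rows:
    - [0,0,0,0.115,0,0]
    - [0,0,0,0.23,0,0]
    - [0,0,0,0.345,0,0]
    - [0,0,0,0.46,0,0]
    - [0,0,0,0.53,0,0]

```text
clock: 30.55
tcp_pos: [0.6491, -0.3646, 0.2548]
orientation: [-2.316, -2.082, 0.023]
contact_force: [0.4, -1.0, -0.3]
grip_width: 0.0429
gripper_force: 0.0
```

Call:
apply_moves:
  rows:
    - [0,0,0,0,0,0]
    - [0,0,0,0,0,0]

```text
clock: 30.8
tcp_pos: [0.6484, -0.365, 0.2513]
orientation: [-2.317, -2.082, 0.016]
contact_force: [-0.0, -0.1, -0.7]
grip_width: 0.0427
gripper_force: 0.0
```

```bash
python3 - <<'E'
from meas import *
o=r.get_obs(); Q=rot(o["orientation"]); print(o["tcp_pos"],Q)
plan([([.56,-.2,.25],Rdown(39)),([.42,-.004,.18],Rdown(-4.5))])
E
```

```text
[ 0.6484 -0.365   0.2513] [[ 0.1065  0.994  -0.0253]
 [ 0.9943 -0.1062  0.013 ]
 [ 0.0102 -0.0266 -0.9996]]
[0.619, -0.422, 0.023, -0.019, 0.0, 0.499] rows>=4.2
[0.058, -0.962, 0.28, 0.0, 0.0, 0.483] rows>=4.1
```

Call:
apply_moves:
  rows:
    - [0.12,-0.09,0,-0.005,0,0.1]
    - [0.25,-0.18,0.01,-0.01,0,0.2]
    - [0.38,-0.27,0.015,-0.015,0,0.3]
    - [0.5,-0.35,0.02,-0.018,0,0.4]
    - [0.62,-0.42,0.023,-0.018,0,0.5]

```text
clock: 31.42
tcp_pos: [0.5583, -0.1998, 0.2513]
orientation: [2.966, 1.034, 0.001]
contact_force: [0.5, 0.6, -0.4]
grip_width: 0.043
gripper_force: 0.0
```

Call:
apply_moves:
  rows:
    - [0.02,-0.2,0.05,0,0,0.1]
    - [0.05,-0.4,0.1,0,0,0.2]
    - [0.08,-0.6,0.15,0,0,0.3]
    - [0.1,-0.8,0.2,0,0,0.4]
    - [0.12,-0.92,0.28,0,0,0.483]

```text
clock: 32.05
tcp_pos: [0.4375, -0.0011, 0.1812]
orientation: [-3.137, 0.134, -0.003]
contact_force: [0.0, 0.3, -0.4]
grip_width: 0.0427
gripper_force: 0.0
```

Call:
apply_moves:
  rows:
    - [0,0,0,0,0,0]
    - [0,0,0,0,0,0]
    - [0,0,0,0,0,0]
  claw: 0.6

```text
clock: 32.42
tcp_pos: [0.4404, -0.0032, 0.1812]
orientation: [-3.139, 0.129, 0.001]
contact_force: [-0.9, -0.1, 0.1]
grip_width: 0.0513
gripper_force: 0.0
```

```bash
python3 - <<'E'
from meas import *
o=r.get_obs(); Q=rot(o["orientation"]); print(o["tcp_pos"],Q,o["joints"])
f=r.grab_frame("wrist"); save(f,"w12.png"); print(f["eye"])
for t in ("pan_post","pan_in","pan_lip"):
    for d in r.landmark_of(f,t): print(t,d["point"],d["conf"],at(f,d["point"],{"pan_post":.05,"pan_in":.007,"pan_lip":.019}[t])[:2])
panw([f,r.grab_frame("side")],[.482,-.003,1.49,0])
E
```

```text
[ 0.4404 -0.0032  0.1812] [[ 0.9966 -0.0818 -0.0004]
 [-0.0818 -0.9966  0.0003]
 [-0.0005 -0.0003 -1.    ]] [-0.1087  0.1092 -0.0275  2.1058  0.0032  0.927  -1.7907]
[ 0.5089 -0.0093  0.3567]
pan_post [274.3, 138.6] 0.83 [ 0.4802 -0.0053]
pan_in [270.5, 136.0] 0.86 [ 0.479  -0.0012]
pan_in [186.1, 134.3] 0.17 [0.4875 0.081 ]
pan_lip [145.4, 136.6] 0.73 [0.4893 0.1166]
pan_lip [538.3, 320.4] 0.65 [ 0.2557 -0.2783]
pan [ 0.4801 -0.003 ] yaw 85.676482226696 cost 14.030072074307668 conf 0.56
pan [ 0.4788 -0.0035] yaw 85.97854146771444 cost 4.640276253002558 conf 0.65
```

View pics/w12.png

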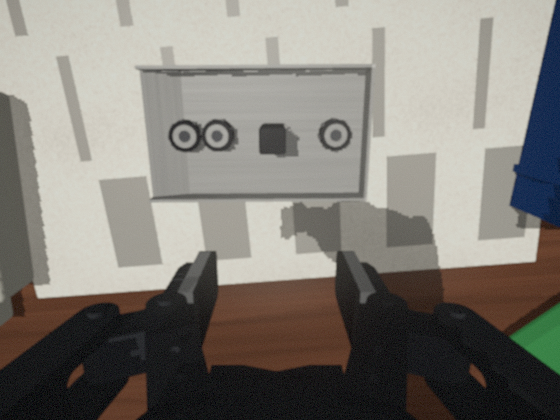

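The steel pan is under the hand with the black post at (272,138) and the three hubs at (185,135), (218,135) and (335,135). I descend on the post.

Call:
apply_moves:
  rows:
    - [0.08,-0.006,0,0,0,0]
    - [0.158,-0.013,0.1,0,0,0]
    - [0.158,-0.013,0.3,0,0,0]
    - [0.158,-0.013,0.5,0,0,0]
    - [0.158,-0.013,0.5,0,0,0]

```text
clock: 33.4
tcp_pos: [0.4758, -0.002, 0.0524]
orientation: [3.138, -0.125, -0.017]
contact_force: [-0.1, -0.0, 1.4]
grip_width: 0.0514
gripper_force: 0.0
```

Call:
apply_moves:
  rows:
    - [0,0,0.06,0,0,0]
    - [0,0,0.12,0,0,0]
    - [0,0,0.19,0,0,0]
    - [0,0,0.19,0,0,0]

```text
clock: 33.9
tcp_pos: [0.4784, -0.0017, 0.0072]
orientation: [3.139, -0.126, -0.006]
contact_force: [-0.2, -0.2, -0.0]
grip_width: 0.0514
gripper_force: 0.0
```

Call:
apply_moves:
  rows:
    - [0,0,0,0,0,0]
    - [0,0,0,0,0,0]
    - [0,0,0,0,0,0]
    - [0,0,0,0,0,0]
  claw: 0
  newtons: 90

```text
clock: 34.4
tcp_pos: [0.4797, -0.0019, 0.0088]
orientation: [-3.139, 0.126, 0.002]
contact_force: [-0.4, -1.1, 5.2]
grip_width: 0.0203
gripper_force: 88.4
```

Gripped firmly (20 mm, 88 N). I lift gently and check that the pan is level and the hubs are inside.

Call:
apply_moves:
  rows:
    - [0,0,-0.03,0,0,0]
    - [0,0,-0.09,0,0,0]
    - [0,0,-0.17,0,0,0]
    - [0,0,-0.25,0,0,0]
    - [0,0,-0.33,0,0,0]

```text
clock: 35.02
tcp_pos: [0.4789, -0.0017, 0.0917]
orientation: [-3.139, 0.126, 0.004]
contact_force: [0.5, 0.4, -4.4]
grip_width: 0.0207
gripper_force: 88.3
```

Call:
apply_moves:
  rows:
    - [0,0,-0.06,0,0,0]
    - [0,0,-0.09,0,0,0]
    - [0,0,-0.1,0,0,0]
    - [0,0,-0.1,0,0,0]

```text
clock: 35.52
tcp_pos: [0.4788, -0.0017, 0.1148]
orientation: [3.139, -0.126, -0.006]
contact_force: [-0.0, 0.0, -3.5]
grip_width: 0.0203
gripper_force: 88.3
```

```bash
python3 - <<'E'
from meas import *
o=r.get_obs(); Q=rot(o["orientation"]); print(o["tcp_pos"],Q,o["contact_force"],o["grip_width"],o["gripper_force"])
s=r.grab_frame("side"); c=r.grab_frame("scene")
pp=[]
for g in(s,c):
    for d in r.landmark_of(g,"scale_plate")[:2]: print(d["point"],d["conf"],at(g,d["point"],.065))
    pp.append((g,r.landmark_of(g,"scale_plate")[0]["point"]))
print(tri(*zip(*pp)))
a=s["pixels"][170:410,150:430]; b=c["pixels"][120:360,200:480]
cv2.imwrite("pics/c13.png",cv2.resize(np.hstack([a,b])[:,:,::-1],None,fx=1.4,fy=1.4,interpolation=cv2.INTER_CUBIC))
E
```

```text
[ 0.4788 -0.0017  0.1148] [[ 0.9968 -0.0799 -0.0036]
 [-0.0799 -0.9968  0.0001]
 [-0.0036  0.0002 -1.    ]] [-0.0185  0.0418 -3.5234] 0.020263943885579828 88.29601764678955
[246.4, 322.1] 0.75 [0.4585 0.3567 0.065 ]
[405.8, 201.4] 0.63 [0.4607 0.3574 0.065 ]
[0.4593 0.3571 0.0642]
```

View pics/c13.png

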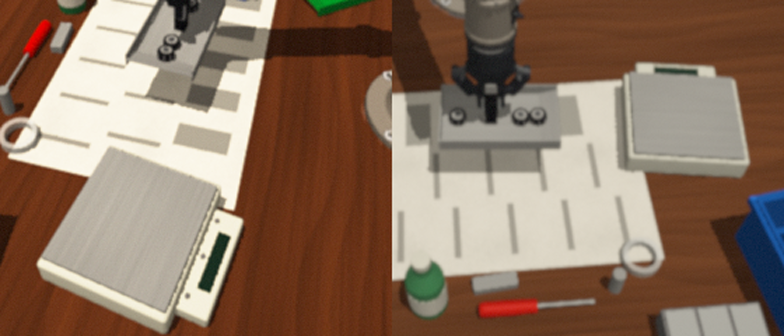

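The pan is level in hand with all hubs inside. The scale plate centre is about (0.459, 0.357, 0.064). I carry it there gently.

Call:
apply_moves:
  rows:
    - [-0.003,-0.02,0,0,0,0]
    - [-0.01,-0.06,0,0,0,0]
    - [-0.02,-0.12,0,0,0,0]
    - [-0.03,-0.19,0,0,0,0]
    - [-0.04,-0.27,0,0,0,0]

```text
clock: 36.45
tcp_pos: [0.4743, 0.068, 0.1153]
orientation: [-3.139, 0.125, 0.004]
contact_force: [-0.1, 0.2, -3.8]
grip_width: 0.0205
gripper_force: 88.3
```

Call:
apply_moves:
  rows:
    - [-0.01,-0.08,0,0,0,0]
    - [-0.02,-0.16,0,0,0,0]
    - [-0.03,-0.24,0,0,0,0]
    - [-0.04,-0.32,0,0,0,0]
    - [-0.05,-0.4,0,0,0,0]

```text
clock: 37.08
tcp_pos: [0.4696, 0.169, 0.1153]
orientation: [-3.139, 0.124, 0.005]
contact_force: [0.1, 0.2, -3.7]
grip_width: 0.0204
gripper_force: 88.3
```

Call:
apply_moves:
  rows:
    - [-0.01,-0.08,0,0,0,0]
    - [-0.02,-0.16,0,0,0,0]
    - [-0.03,-0.24,0,0,0,0]
    - [-0.04,-0.32,0,0,0,0]
    - [-0.05,-0.4,0,0,0,0]

```text
clock: 37.7
tcp_pos: [0.4652, 0.2693, 0.1152]
orientation: [-3.139, 0.125, 0.005]
contact_force: [-0.5, 0.5, -4.0]
grip_width: 0.0204
gripper_force: 88.3
```

Call:
apply_moves:
  rows:
    - [-0.01,-0.08,0,0,0,0]
    - [-0.02,-0.15,0,0,0,0]
    - [-0.03,-0.21,0,0,0,0]
    - [-0.04,-0.26,0,0,0,0]
    - [-0.05,-0.3,0,0,0,0]

```text
clock: 38.33
tcp_pos: [0.4591, 0.3441, 0.1152]
orientation: [3.139, -0.126, -0.005]
contact_force: [1.0, -0.1, -3.9]
grip_width: 0.0208
gripper_force: 88.3
```

Call:
apply_moves:
  rows:
    - [-0.004,-0.03,0,0,0,0]
    - [-0.004,-0.045,0,0,0,0]
    - [-0.004,-0.054,0,0,0,0]
    - [-0.004,-0.054,0,0,0,0]
    - [-0.004,-0.054,0,0,0,0]

```text
clock: 38.95
tcp_pos: [0.4594, 0.3566, 0.1153]
orientation: [3.139, -0.126, -0.004]
contact_force: [-0.2, -1.3, -3.5]
grip_width: 0.0208
gripper_force: 88.3
```

```bash
python3 - <<'E'
from meas import *
o=r.get_obs(); Q=rot(o["orientation"]); print(o["tcp_pos"],Q[:,2],o["gripper_force"])
s=r.grab_frame("side"); c=r.grab_frame("scene")
a=s["pixels"][210:410,150:400]; b=c["pixels"][120:320,270:520]
cv2.imwrite("pics/c14.png",cv2.resize(np.hstack([a,b])[:,:,::-1],None,fx=1.5,fy=1.5,interpolation=cv2.INTER_CUBIC))
E
```

```text
[0.4594 0.3566 0.1153] [-0.0028 -0.     -1.    ] 88.3098828792572
```

View pics/c14.png

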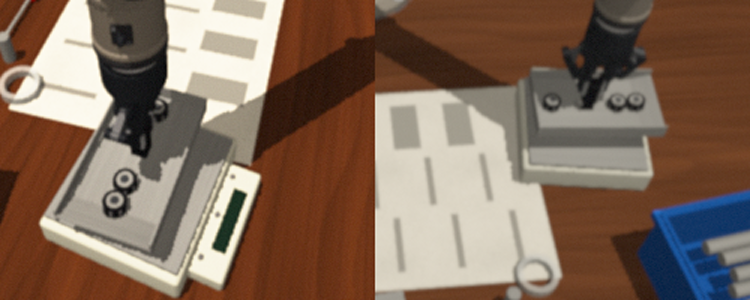

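The pan is over the plate with three hubs in it. That was one picture more than the 14 allowed, so from here I work from numbers only. Setting it down.

Call:
apply_moves:
  rows:
    - [0,0,0.03,0,0,0]
    - [0,0,0.07,0,0,0]
    - [0,0,0.11,0,0,0]
    - [0,0,0.14,0,0,0]
    - [0,0,0.15,0,0,0]

```text
clock: 39.67
tcp_pos: [0.4588, 0.3568, 0.0769]
orientation: [3.138, -0.126, -0.006]
contact_force: [0.5, 0.2, -5.5]
grip_width: 0.0202
gripper_force: 88.3
```

Call:
apply_moves:
  rows:
    - [0,0,0.005,0,0,0]
    - [0,0,0.01,0,0,0]
    - [0,0,0.012,0,0,0]
    - [0,0,0.012,0,0,0]

```text
clock: 40.17
tcp_pos: [0.4592, 0.3571, 0.075]
orientation: [-3.139, 0.126, 0.004]
contact_force: [-0.0, -0.8, -4.1]
grip_width: 0.0206
gripper_force: 88.3
```

Call:
apply_moves:
  rows:
    - [0,0,0.005,0,0,0]
    - [0,0,0.008,0,0,0]
    - [0,0,0.008,0,0,0]

```text
clock: 40.55
tcp_pos: [0.4593, 0.3572, 0.0738]
orientation: [-3.139, 0.126, 0.004]
contact_force: [-2.6, -1.4, 3.9]
grip_width: 0.0207
gripper_force: 89.7
```

Call:
apply_moves:
  rows:
    - [0,0,0.004,0,0,0]
    - [0,0,0.006,0,0,0]
    - [0,0,0.006,0,0,0]

```text
clock: 40.92
tcp_pos: [0.4593, 0.3572, 0.0738]
orientation: [-3.139, 0.126, 0.003]
contact_force: [-5.6, -4.5, 17.6]
grip_width: 0.0206
gripper_force: 91.4
```

Call:
apply_moves:
  rows:
    - [0,0,-0.006,0,0,0]
    - [0,0,-0.006,0,0,0]
    - [0,0,-0.006,0,0,0]
    - [0,0,-0.006,0,0,0]
    - [0,0,-0.006,0,0,0]
  claw: 0.6

```text
clock: 41.55
tcp_pos: [0.4591, 0.357, 0.0727]
orientation: [3.139, -0.126, -0.005]
contact_force: [0.2, 0.8, -0.7]
grip_width: 0.0518
gripper_force: 0.0
```

Call:
apply_moves:
  rows:
    - [0,0,0,0,0,0]
    - [0,0,0,0,0,0]
    - [0,0,0,0,0,0]
    - [0,0,0,0,0,0]
    - [0,0,0,0,0,0]

```text
clock: 42.18
tcp_pos: [0.4592, 0.357, 0.0728]
orientation: [-3.139, 0.126, 0.004]
contact_force: [-0.6, -0.9, 0.0]
grip_width: 0.0511
gripper_force: 0.0
```

Call:
apply_moves:
  rows:
    - [0,0,0,0,0,0]
    - [0,0,0,0,0,0]
    - [0,0,0,0,0,0]
    - [0,0,0,0,0,0]
    - [0,0,0,0,0,0]

```text
clock: 42.8
tcp_pos: [0.4592, 0.3571, 0.0728]
orientation: [-3.139, 0.126, 0.004]
contact_force: [0.7, -0.1, -0.4]
grip_width: 0.0515
gripper_force: 0.0
```

Call:
apply_moves:
  rows:
    - [0,0,0,0,0,0]
    - [0,0,0,0,0,0]
    - [0,0,0,0,0,0]
    - [0,0,0,0,0,0]
    - [0,0,0,0,0,0]

```text
clock: 43.42
tcp_pos: [0.4592, 0.357, 0.0728]
orientation: [-3.139, 0.126, 0.004]
contact_force: [0.7, 0.3, -0.8]
grip_width: 0.051
gripper_force: 0.0
```

Call:
apply_moves:
  rows:
    - [0,0,0,0,0,0]
    - [0,0,0,0,0,0]
    - [0,0,0,0,0,0]
    - [0,0,0,0,0,0]
    - [0,0,0,0,0,0]

```text
clock: 44.05
tcp_pos: [0.4592, 0.357, 0.0728]
orientation: [-3.139, 0.126, 0.004]
contact_force: [-0.1, -0.1, -0.3]
grip_width: 0.0515
gripper_force: 0.0
```

```bash
python3 - <<'E'
from meas import *
o=r.get_obs(); print(o["tcp_pos"],o["contact_force"],o["gripper_force"])
s=r.grab_frame("side"); c=r.grab_frame("scene"); w=r.grab_frame("wrist")
panw([s,c],[.459,.357,1.49,.065])
for g in(s,c,w):
    for t,z in(("pan_post",.115),("pan_in",.072),("pan_lip",.084),("hub1_c",.08),("scale_plate",.065)):
        for d in r.landmark_of(g,t)[:4]:
            if d["conf"]>.25: print(t,np.round(d["point"]),round(d["conf"],2),at(g,d["point"],z)[:2])
E
```

```text
[0.4592 0.357  0.0728] [-0.1264 -0.1099 -0.2842] 0.0
pan [0.4592 0.358 ] yaw 85.38196001500695 cost 69.68891062607139 conf 0.66
no pan
pan_post [400. 150.] 0.84 [ 0.1757 -0.2584]
pan_post [242. 306.] 0.73 [0.4673 0.3509]
pan_in [396. 162.] 0.93 [ 0.1772 -0.2531]
pan_in [247. 322.] 0.8 [0.4569 0.3587]
pan_lip [369. 165.] 0.84 [ 0.2576 -0.203 ]
pan_lip [218. 376.] 0.64 [0.4729 0.4791]
pan_post [144. 141.] 0.88 [ 0.2378 -0.333 ]
pan_post [410. 187.] 0.86 [0.4524 0.3581]
pan_post [181. 323.] 0.35 [ 0.7745 -0.214 ]
pan_in [405. 201.] 0.94 [0.463  0.3539]
pan_in [151. 144.] 0.78 [ 0.2102 -0.3246]
pan_in [271. 325.] 0.63 [ 0.7769 -0.0229]
pan_lip [168. 164.] 0.8 [ 0.2991 -0.2702]
pan_lip [454. 199.] 0.68 [0.4771 0.4765]
scale_plate [307. 338.] 0.68 [0.8108 0.0527]
pan_post [275. 269.] 0.61 [0.4618 0.3569]
pan_post [276. 234.] 0.61 [0.4771 0.355 ]
pan_in [275. 235.] 0.93 [0.4603 0.357 ]
pan_lip [ 38. 245.] 0.65 [0.4694 0.4758]
scale_plate [276. 234.] 0.71 [0.4585 0.3568]
```

The batch has been counted: untouched for about 3 s, pan at plate centre. I regrip and lift.

Call:
apply_moves:
  rows:
    - [0,0,0.004,0,0,0]
    - [0,0,0.004,0,0,0]
    - [0,0,0.004,0,0,0]
    - [0,0,0.004,0,0,0]
  claw: 0
  newtons: 100

```text
clock: 45.55
tcp_pos: [0.4592, 0.3572, 0.072]
orientation: [-3.139, 0.126, 0.004]
contact_force: [0.0, -0.5, 3.2]
grip_width: 0.021
gripper_force: 98.3
```

Call:
apply_moves:
  rows:
    - [0,0,-0.03,0,0,0]
    - [0,0,-0.09,0,0,0]
    - [0,0,-0.17,0,0,0]
    - [0,0,-0.25,0,0,0]
    - [0,0,-0.33,0,0,0]

```text
clock: 46.18
tcp_pos: [0.4593, 0.3568, 0.1556]
orientation: [-3.139, 0.126, 0.004]
contact_force: [1.2, 0.1, -4.1]
grip_width: 0.0204
gripper_force: 98.1
```

Call:
apply_moves:
  rows:
    - [0,0,-0.08,0,0,0]
    - [0,0,-0.16,0,0,0]
    - [0,0,-0.24,0,0,0]
    - [0,0,-0.31,0,0,0]
    - [0,0,-0.35,0,0,0]

```text
clock: 46.8
tcp_pos: [0.4598, 0.3571, 0.2432]
orientation: [-3.138, 0.126, 0.003]
contact_force: [-0.1, -0.0, -4.3]
grip_width: 0.0207
gripper_force: 98.0
```

Call:
apply_moves:
  rows:
    - [0,0,-0.015,0,0,0]
    - [0,0,-0.02,0,0,0]
    - [0,0,-0.02,0,0,0]

```text
clock: 47.18
tcp_pos: [0.4594, 0.3567, 0.2462]
orientation: [3.138, -0.126, -0.006]
contact_force: [-0.3, -0.3, -3.4]
grip_width: 0.0205
gripper_force: 98.1
```

```bash
python3 - <<'E'
from meas import *
o=r.get_obs(); p=o["tcp_pos"]; Q=rot(o["orientation"]); print(p,Q[:,2],o["gripper_force"],o["grip_width"])
T=np.array([.646,-.370,.25])
fr=[.06,.21,.36,.51,.66,.81,.94,1]
plan([(p+k*(T-p),Rdown(-4.5+87.5*k)) for k in fr])
s=r.grab_frame("side"); 
for t in("pan_post","pan_in"):
  for d in r.landmark_of(s,t)[:3]: print(t,d["point"],d["conf"],proj(s,p))
E
```

```text
[0.4594 0.3567 0.2462] [-0.0037 -0.0006 -1.    ] 98.05356860160828 0.020548135676691847
[0.059, 0.17, -0.001, 0.0, 0.002, -0.059] rows>=0.7
[0.106, 0.437, -0.002, 0.0, 0.0, -0.146] rows>=1.8
[0.004, 0.45, -0.002, 0.0, 0.0, -0.146] rows>=1.8
[-0.098, 0.439, -0.002, 0.0, 0.0, -0.146] rows>=1.8
[-0.195, 0.406, -0.002, 0.0, 0.0, -0.146] rows>=1.8
[-0.282, 0.351, -0.002, 0.0, 0.0, -0.146] rows>=1.8
[-0.307, 0.24, -0.002, 0.0, 0.0, -0.126] rows>=1.6
[-0.161, 0.081, -0.001, 0.0, 0.0, -0.058] rows>=0.7
pan_post [237.8, 253.2] 0.96 [240.6509 270.8838]
pan_post [399.7, 151.0] 0.85 [240.6509 270.8838]
pan_in [242.1, 269.8] 0.6 [240.6509 270.8838]
pan_in [394.5, 161.6] 0.59 [240.6509 270.8838]
```

Reported TCP coincides with pan_in in the image. Now the gentle carry with rotation to the tote.

Call:
apply_moves:
  rows:
    - [0.004,0.01,0,0,0,-0.004]
    - [0.012,0.035,0,0,0,-0.012]
    - [0.024,0.07,0,0,0,-0.024]
    - [0.04,0.115,0,0,0,-0.04]
    - [0.059,0.17,0,0,0,-0.059]

```text
clock: 47.95
tcp_pos: [0.4712, 0.3125, 0.2468]
orientation: [-3.141, -0.022, 0.004]
contact_force: [0.6, 0.2, -4.0]
grip_width: 0.0204
gripper_force: 98.1
```

Call:
apply_moves:
  rows:
    - [0.021,0.087,0,0,0,-0.029]
    - [0.042,0.175,0,0,0,-0.058]
    - [0.064,0.262,0,0,0,-0.088]
    - [0.085,0.35,0,0,0,-0.117]
    - [0.106,0.437,0,0,0,-0.146]

```text
clock: 48.58
tcp_pos: [0.4992, 0.2029, 0.2468]
orientation: [-3.118, -0.381, 0.004]
contact_force: [-0.1, -0.1, -4.0]
grip_width: 0.0207
gripper_force: 98.1
```

Call:
apply_moves:
  rows:
    - [0.001,0.09,0,0,0,-0.029]
    - [0.002,0.18,0,0,0,-0.058]
    - [0.002,0.27,0,0,0,-0.088]
    - [0.003,0.36,0,0,0,-0.117]
    - [0.004,0.45,0,0,0,-0.146]

```text
clock: 49.2
tcp_pos: [0.5269, 0.094, 0.2467]
orientation: [-3.054, -0.736, 0.004]
contact_force: [0.3, -0.1, -4.0]
grip_width: 0.0204
gripper_force: 98.1
```

Call:
apply_moves:
  rows:
    - [-0.02,0.088,0,0,0,-0.029]
    - [-0.039,0.176,0,0,0,-0.058]
    - [-0.059,0.263,0,0,0,-0.088]
    - [-0.078,0.351,0,0,0,-0.117]
    - [-0.098,0.439,0,0,0,-0.146]

```text
clock: 49.82
tcp_pos: [0.5548, -0.0149, 0.2466]
orientation: [-2.949, -1.08, 0.004]
contact_force: [-0.6, 0.5, -4.8]
grip_width: 0.0204
gripper_force: 98.1
```

Call:
apply_moves:
  rows:
    - [-0.039,0.081,0,0,0,-0.029]
    - [-0.078,0.162,0,0,0,-0.058]
    - [-0.117,0.244,0,0,0,-0.088]
    - [-0.156,0.325,0,0,0,-0.117]
    - [-0.195,0.406,0,0,0,-0.146]

```text
clock: 50.45
tcp_pos: [0.5828, -0.1239, 0.2465]
orientation: [-2.806, -1.41, 0.004]
contact_force: [-0.6, 0.7, -4.5]
grip_width: 0.0206
gripper_force: 98.1
```

Call:
apply_moves:
  rows:
    - [-0.056,0.07,0,0,0,-0.029]
    - [-0.113,0.14,0,0,0,-0.058]
    - [-0.169,0.21,0,0,0,-0.088]
    - [-0.226,0.281,0,0,0,-0.117]
    - [-0.282,0.351,0,0,0,-0.146]

```text
clock: 51.08
tcp_pos: [0.6108, -0.2328, 0.2462]
orientation: [-2.626, -1.722, 0.004]
contact_force: [-0.5, 0.1, -5.1]
grip_width: 0.0206
gripper_force: 98.1
```

Call:
apply_moves:
  rows:
    - [-0.07,0.055,0,0,0,-0.029]
    - [-0.138,0.108,0,0,0,-0.057]
    - [-0.2,0.156,0,0,0,-0.082]
    - [-0.256,0.2,0,0,0,-0.105]
    - [-0.307,0.24,0,0,0,-0.126]

```text
clock: 51.7
tcp_pos: [0.6349, -0.3272, 0.2459]
orientation: [-2.443, -1.972, 0.004]
contact_force: [-0.8, 0.1, -4.1]
grip_width: 0.0206
gripper_force: 98.1
```

Call:
apply_moves:
  rows:
    - [-0.06,0.03,0,0,0,-0.022]
    - [-0.11,0.055,0,0,0,-0.04]
    - [-0.145,0.072,0,0,0,-0.052]
    - [-0.161,0.081,0,0,0,-0.058]
    - [-0.161,0.081,0,0,0,-0.058]

```text
clock: 52.32
tcp_pos: [0.6466, -0.3694, 0.246]
orientation: [-2.352, -2.08, 0.003]
contact_force: [-0.0, -0.8, -3.9]
grip_width: 0.0206
gripper_force: 98.1
```

```bash
python3 - <<'E'
from meas import *
o=r.get_obs(); p=o["tcp_pos"]; Q=rot(o["orientation"]); print(o["clock"],p,Q,o["gripper_force"],o["grip_width"],o["joints"],o["contact_force"])
plan([([.646,-.37,.19],Rdown(83))])
for n in("scene","wrist"):
  s=r.grab_frame(n)
  for t in("hub1_c","pan_in","pan_lip"):
    for d in r.landmark_of(s,t)[:6]: print(n,t,d["point"],round(d["conf"],2),proj(s,p))
E
```

```text
52.325 [ 0.6466 -0.3694  0.246 ] [[ 0.1224  0.9925 -0.003 ]
 [ 0.9925 -0.1224  0.0005]
 [ 0.0001 -0.003  -1.    ]] 98.1123948097229 0.020619679017709655 [ 0.4469  0.5673 -0.0196  1.298   0.0118  1.2793  0.3043] [-0.0289 -0.7646 -3.9312]
[-0.003, -0.001, 0.224, -0.002, -0.0, -0.0] rows>=0.9
scene pan_in [96.6, 244.9] 0.83 [ 95.9027 243.5572]
scene pan_in [150.2, 145.0] 0.83 [ 95.9027 243.5572]
scene pan_lip [171.6, 165.9] 0.72 [ 95.9027 243.5572]
scene pan_lip [111.0, 195.4] 0.71 [ 95.9027 243.5572]
wrist pan_in [275.0, 234.8] 0.83 [277.6465 239.6002]
wrist pan_lip [37.0, 242.5] 0.76 [277.6465 239.6002]
```

Call:
apply_moves:
  rows:
    - [0,0,0.03,0,0,0]
    - [0,0,0.08,0,0,0]
    - [0,0,0.14,0,0,0]
    - [0,0,0.18,0,0,0]
    - [0,0,0.2,0,0,0]

```text
clock: 53.35
tcp_pos: [0.6461, -0.3691, 0.1947]
orientation: [-2.351, -2.079, 0.004]
contact_force: [-1.0, -0.0, -2.8]
grip_width: 0.0205
gripper_force: 98.1
```

Call:
apply_moves:
  rows:
    - [0,0,0,-0.05,0,0]
    - [0,0,0,-0.13,0,0]
    - [0,0,0,-0.22,0,0]
    - [0,0,0,-0.31,0,0]
    - [0,0,0,-0.4,0,0]

```text
clock: 53.98
tcp_pos: [0.6462, -0.3695, 0.1971]
orientation: [1.956, 1.731, 0.561]
contact_force: [2.0, 0.9, -5.7]
grip_width: 0.0206
gripper_force: 98.7
```

Call:
apply_moves:
  rows:
    - [0,0,0,-0.06,0,0]
    - [0,0,0,-0.1,0,0]
    - [0,0,0,-0.12,0,0]
    - [0,0,0,-0.12,0,0]
    - [0,0,0,-0.12,0,0]

```text
clock: 54.6
tcp_pos: [0.6458, -0.3712, 0.1974]
orientation: [1.828, 1.622, 0.694]
contact_force: [1.1, -0.5, -1.4]
grip_width: 0.0201
gripper_force: 99.3
```

Call:
apply_moves:
  rows:
    - [0,0,0,0,0,0]
    - [0,0,0,0,0,0]
    - [0,0,0,0,0,0]
    - [0,0,0,0,0,0]
    - [0,0,0,0,0,0]

```text
clock: 55.22
tcp_pos: [0.6466, -0.37, 0.1974]
orientation: [1.831, 1.62, 0.698]
contact_force: [-0.5, 0.3, -3.3]
grip_width: 0.0208
gripper_force: 99.2
```

```bash
cat > hubsee.py <<'E'
from meas import *
o=r.get_obs(); p=o["tcp_pos"]; Q=rot(o["orientation"]); print(o["clock"],p,"tilt",np.rad2deg(np.arccos(-Q[2,2])),o["gripper_force"],o["grip_width"],o["joints"],o["contact_force"])
c=np.array([.5046,-.353]); u=np.array([.9925,-.122]); v=np.array([.122,.9925])
for n in("scene","side","wrist"):
  s=r.grab_frame(n)
  for d in r.landmark_of(s,"hub1_c")[:6]: 
      X=at(s,d["point"],.012)[:2]-c; print(n,d["point"],round(d["conf"],2),"tote xy",X@u,X@v)
  # dark pixels on the blue tote floor
  m=np.zeros(s["pixels"].shape[:2],np.uint8)
  q=np.array([proj(s,np.r_[c+a*.118*u+b*.083*v,.004]) for a,b in((-1,-1),(1,-1),(1,1),(-1,1))]).astype(np.int32); cv2.fillPoly(m,[q],1)
  dark=((s["pixels"].max(2)<75)&(m>0)).astype(np.uint8); N,_,st,ce=cv2.connectedComponentsWithStats(dark)
  print(n,[(st[i,4].item(),ce[i].round().tolist(),((at(s,ce[i],.012)[:2]-c)@np.c_[u,v]).round(3).tolist()) for i in range(1,N) if st[i,4]>12])
E
python3 hubsee.py
```

```text
55.225 [ 0.6466 -0.37    0.1974] tilt 46.5038898275157 99.23966646194458 0.020833708173506736 [ 1.0018  0.4045 -0.4917  2.0112 -1.366   0.1698  1.7936] [-0.5435  0.3388 -3.2816]
scene [(106, [126.0, 219.0], [-0.077, -0.046]), (109, [108.0, 243.0], [-0.001, -0.073]), (41, [137.0, 236.0], [-0.023, -0.004]), (29, [135.0, 258.0], [0.04, 0.006]), (121, [118.0, 283.0], [0.114, -0.021])]
side [265.9, 76.2] 0.33 tote xy 0.2884452124661899 -0.4145536192694044
side [(53, [322.0, 140.0], [-0.076, -0.052])]
wrist [274.5, 231.1] 0.37 tote xy 0.33304427755133503 -0.09394781225463497
wrist []
```

Call:
apply_moves:
  rows:
    - [0,0,0,0.03,0,0]
    - [0,0,0,0.06,0,0]
    - [0,0,0,0.06,0,0]
    - [0,0,0,0.06,0,0]

```text
clock: 56.02
tcp_pos: [0.6466, -0.3691, 0.1969]
orientation: [1.896, 1.68, 0.632]
contact_force: [-0.8, 0.1, -2.2]
grip_width: 0.0207
gripper_force: 99.3
```

```bash
python3 - <<'E'
from meas import *
F=[]
for i in range(6):
    s=r.grab_frame("wrist"); F.append(r.get_obs()["contact_force"])
print(np.mean(F,0),np.std(F,0))
o=r.get_obs(); p=o["tcp_pos"]; Q=rot(o["orientation"]); print(o["joints"])
# look for a dark ring on pan floor: sample grey patches in pan frame (pan x=-tool y, y=tool x?), tool: z=down
for n in("wrist","side","scene"):
  s=r.grab_frame(n); g=cv2.cvtColor(s["pixels"],cv2.COLOR_RGB2GRAY)
  A=np.zeros((12,17),int)
  for i,y in enumerate(np.linspace(-.055,.055,12)):
    for j,x in enumerate(np.linspace(-.08,.08,17)):
      u=np.round(proj(s,p+Q@[y,-x,-.004])).astype(int)
      A[i,j]=g[u[1],u[0]] if 0<=u[0]<560 and 0<=u[1]<420 else -1
  print(n); print(A)
E
python3 hubsee.py
```

```text
[-0.3892 -0.1989 -3.0427] [0.1343 0.5262 0.4751]
[ 0.6898  0.3609 -0.1364  1.968  -1.0176  0.2913  1.3687]
wrist
[[ 47  42  48  48  57  50  45 138 142 143  47  49  49  42  49  43  42]
 [ 58  54  53  49  55  56  46  45  42  46  50  51  44  45  44  37  45]
 [137  68  61 186  61  62  51  42  41  37  59  59  47 186  47  37 136]
 [135 133 136 186 184  61 141  50  45  52  84  55 135 138 135 135 133]
 [143 140 146 192 191  87 136  49  46  50 123  49 136 137 136 135 135]
 [139 139 139 191 190 192 165  59  58  57 121 139 142 140 140 143 188]
 [137 138 141 189 190 188 190 120  63  62 140 139 181 187 187 186 186]
 [137 139 139 191 190 192 191 189 188 187 190 189 188 188 188 187 186]
 [139 141 141 191 192 191 191 190 190 189 189 187 188 187 185 185 184]
 [135 139 144 189 189 191 190 191 192 190 187 189 187 186 185 181 182]
 [138 143 143 191 192 192 191 192 193 193 192 192 192 191 190 189 187]
 [136 139 140 144 143 142 143 146 143 141 140 141 135 139 134 133 133]]
side
[[ 76  81  98 110 108 116  40  68  14  20  70 106 114 111 111  97 104]
 [ 77  76 105 127 137 137 106  71  13  21 112 136 134 138 
[... 1462 characters left out ...]
108  98  98  97  99  98 100  98 101 102  96 108]
 [150 154 115  84  85  84  83  86  85  85  85  83  85  84  85  84  85]]
56.475 [ 0.6463 -0.3703  0.1973] tilt 41.09926505650431 99.26897764205933 0.020596215316127094 [ 0.6884  0.3607 -0.1356  1.9676 -1.0173  0.2915  1.3682] [ 0.4144  0.2356 -2.3409]
scene [271.1, 324.6] 0.72 tote xy 0.20445112116836026 0.35981411842946137
scene [(98, [125.0, 219.0], [-0.078, -0.046]), (99, [108.0, 244.0], [0.002, -0.074]), (40, [136.0, 257.0], [0.038, 0.007]), (119, [118.0, 283.0], [0.114, -0.021])]
side [258.8, 85.6] 0.65 tote xy 0.2836377875406537 -0.32522867192332944
side [(52, [322.0, 140.0], [-0.076, -0.052])]
wrist [(213, [6.0, 208.0], [0.039, -0.004])]
```

Call:
apply_moves:
  rows:
    - [0,0,0,0.06,0,0]
    - [0,0,0,0.15,0,0]
    - [0,0,0,0.25,0,0]
    - [0,0,0,0.35,0,0]
    - [0,0,0,0.42,0,0]

```text
clock: 57.4
tcp_pos: [0.6485, -0.3687, 0.1982]
orientation: [2.318, 2.058, 0.057]
contact_force: [-0.4, -0.4, -3.3]
grip_width: 0.0205
gripper_force: 99.2
```

Call:
apply_moves:
  rows:
    - [0,0,-0.03,0.03,0,0]
    - [0,0,-0.08,0.04,0,0]
    - [0,0,-0.15,0.04,0,0]
    - [0,0,-0.2,0.04,0,0]
    - [0,0,-0.2,0.04,0,0]

```text
clock: 58.02
tcp_pos: [0.644, -0.3704, 0.2493]
orientation: [-2.351, -2.081, 0.002]
contact_force: [0.2, 0.4, -2.5]
grip_width: 0.0207
gripper_force: 99.3
```

```bash
python3 hubsee.py; python3 - <<'E'
from meas import *
o=r.get_obs(); p=o["tcp_pos"]; Q=rot(o["orientation"]); print(Q)
s=r.grab_frame("wrist"); g=cv2.cvtColor(s["pixels"],cv2.COLOR_RGB2GRAY); ref=cv2.cvtColor(cv2.imread("pics/w12.png"),cv2.COLOR_BGR2GRAY)
# top-down resample of pan floor+8mm, 5mm grid
for nm,zz in(("now",-.016),):
  A=np.zeros((11,18),int)
  for i,y in enumerate(np.linspace(-.05,.05,11)):
    for j,x in enumerate(np.linspace(-.085,.1,18)):
      u=np.round(proj(s,p+Q@[y,-x,zz])).astype(int); A[i,j]=g[u[1],u[0]] if 0<=u[0]<560 and 0<=u[1]<420 else -1
  print(A)
plan([([.646-.028,-.37+.115,.25],Rdown(83-13))])
E
```

```text
58.025 [ 0.644  -0.3704  0.2493] tilt 0.11815516186329005 99.32650566101074 0.020666831639747228 [ 0.1574  0.5939  0.4662  1.3256 -0.2646  1.285   0.5076] [ 0.2448  0.3615 -2.4833]
scene [(103, [136.0, 239.0], [-0.014, -0.004]), (124, [133.0, 253.0], [0.028, -0.004]), (91, [120.0, 283.0], [0.115, -0.016])]
side [(52, [322.0, 140.0], [-0.076, -0.051])]
wrist [(77, [258.0, 224.0], [0.115, -0.072])]
[[ 0.1209  0.9926 -0.006 ]
 [ 0.9927 -0.1209  0.0023]
 [ 0.0016 -0.0062 -1.    ]]
[[ 20  34  51  41  33  24  26  89  72  73  21  23  29  23  20  31  30  25]
 [ 33  41  37  33  32  31  21 117  65  63  25  27  21  31  22  30  35  87]
 [ 65  94  45  39  82  33  36  21  15  21  28  24  53  29  24  91  92  90]
 [ 70 138 158 156 157  44  97  32  24  25  82  45  95  93  88  93  91  90]
 [ 69 115 162 162 162 104 102  34  31  32  60  95  97  94  95  94  94  92]
 [ 75 159 162 163 163 164 153  45  40  42  98 100  96 161 158 159 159 156]
 [ 69 113 163 164 161 160 162  48  50  99 159 158 156 159 157 156 159 158]
 [ 72  97 158 159 160 161 161 159 160 159 158 157 158 157 157 159 159 156]
 [ 70 144 164 164 167 164 164 164 164 162 162 161 159 157 157 156 160 159]
 [ 71  96 160 163 165 163 162 164 162 160 160 160 160 160 159 156 165 159]
 [ 71 143 164 167 167 165 165 166 164 163 163 159 157 160 154 157 165 163]]
[0.442, -0.156, -0.012, -0.004, -0.0, 0.145] rows>=1.9
```

The pan floor reads clear, and three blobs lie in the tote. I start back and recheck the tote with a clear view.

Call:
apply_moves:
  rows:
    - [0.04,-0.014,0,0,0,0.015]
    - [0.11,-0.04,0,0,0,0.04]
    - [0.21,-0.075,0,0,0,0.07]
    - [0.32,-0.115,0,0,0,0.105]
    - [0.442,-0.156,0,-0.003,0,0.145]

```text
clock: 59.0
tcp_pos: [0.618, -0.2538, 0.2476]
orientation: [-2.575, -1.798, -0.0]
contact_force: [0.8, 0.2, -2.7]
grip_width: 0.0204
gripper_force: 99.3
```

```bash
python3 - <<'E'
from meas import *
o=r.get_obs(); p=o["tcp_pos"]; print(p)
T=np.array([.459,.357,.25])
plan([(p+k*(T-p),Rdown(70-74.5*k)) for k in (.22,.44,.66,.86,1)])
E
python3 hubsee.py
```

```text
[ 0.618  -0.2538  0.2476]
[0.456, -0.317, -0.002, -0.0, -0.0, 0.18] rows>=2.2
[0.35, -0.432, -0.002, 0.0, 0.0, 0.182] rows>=2.2
[0.214, -0.513, -0.002, 0.0, 0.0, 0.182] rows>=2.2
[0.055, -0.502, -0.002, 0.0, 0.0, 0.166] rows>=2.0
[-0.053, -0.349, -0.001, 0.0, 0.0, 0.116] rows>=1.4
59.0 [ 0.618  -0.2538  0.2476] tilt 0.05700454055298418 99.28325772285461 0.02043469628872161 [-0.0631  0.4629  0.5196  1.5414 -0.2408  1.2021  0.1467] [ 0.7659  0.2364 -2.6707]
scene [(546, [143.0, 217.0], [-0.086, -0.001]), (19, [162.0, 277.0], [0.094, 0.083]), (113, [124.0, 283.0], [0.114, -0.008])]
side [(39, [322.0, 140.0], [-0.075, -0.048])]
wrist [37.2, 243.4] 0.75 tote xy -0.21517254148210338 0.08277369908318465
wrist [(9052, [245.0, 283.0], [0.026, -0.03])]
```

Call:
apply_moves:
  rows:
    - [0.09,-0.064,0,0,0,0.036]
    - [0.18,-0.127,0,0,0,0.072]
    - [0.274,-0.19,0,0,0,0.108]
    - [0.365,-0.254,0,0,0,0.144]
    - [0.456,-0.317,0,0,0,0.18]

```text
clock: 59.92
tcp_pos: [0.5827, -0.1216, 0.2478]
orientation: [-2.804, -1.416, 0.0]
contact_force: [0.8, 0.1, -3.3]
grip_width: 0.0208
gripper_force: 99.3
```

Call:
apply_moves:
  rows:
    - [0.07,-0.086,0,0,0,0.036]
    - [0.14,-0.173,0,0,0,0.072]
    - [0.21,-0.26,0,0,0,0.108]
    - [0.28,-0.346,0,0,0,0.145]
    - [0.35,-0.432,0,0,0,0.182]

```text
clock: 60.55
tcp_pos: [0.5475, 0.0129, 0.248]
orientation: [-2.977, -1.002, -0.0]
contact_force: [0.3, 0.0, -2.5]
grip_width: 0.0202
gripper_force: 99.3
```

```bash
python3 hubsee.py
```

```text
60.55 [0.5475 0.0129 0.248 ] tilt 0.016571288166157716 99.31716442108154 0.020176690967295872 [-0.6165  0.2384  0.5768  1.8321 -0.1444  1.1126 -0.9101] [ 0.2713  0.0063 -2.4654]
scene [(77, [126.0, 219.0], [-0.077, -0.044]), (83, [137.0, 239.0], [-0.016, -0.003]), (25, [135.0, 256.0], [0.036, 0.003])]
side [325.8, 141.3] 0.45 tote xy -0.09056721729602193 -0.047739737474226836
side [(40, [272.0, 139.0], [0.088, 0.007]), (35, [322.0, 140.0], [-0.077, -0.048])]
wrist [(10320, [444.0, 355.0], [-0.031, 0.016]), (23, [494.0, 334.0], [0.039, -0.007])]
```

All three hubs are in the tote, at tote xy (-77,-44), (-16,-3) and (36,3) mm. I return the pan to the scale.

Call:
apply_moves:
  rows:
    - [0.043,-0.103,0,0,0,0.036]
    - [0.086,-0.205,0,0,0,0.072]
    - [0.128,-0.308,0,0,0,0.108]
    - [0.171,-0.41,0,0,0,0.145]
    - [0.214,-0.513,0,0,0,0.182]

```text
clock: 61.48
tcp_pos: [0.5123, 0.147, 0.248]
orientation: [-3.09, -0.567, -0.0]
contact_force: [-0.3, 0.4, -1.8]
grip_width: 0.0206
gripper_force: 99.3
```

Call:
apply_moves:
  rows:
    - [0.011,-0.1,0,0,0,0.033]
    - [0.022,-0.2,0,0,0,0.066]
    - [0.033,-0.3,0,0,0,0.1]
    - [0.044,-0.4,0,0,0,0.133]
    - [0.055,-0.502,0,0,0,0.166]

```text
clock: 62.1
tcp_pos: [0.4805, 0.2691, 0.2481]
orientation: [-3.137, -0.161, -0.0]
contact_force: [-0.1, -0.2, -2.6]
grip_width: 0.0204
gripper_force: 99.3
```

Call:
apply_moves:
  rows:
    - [-0.014,-0.095,0,0,0,0.032]
    - [-0.028,-0.185,0,0,0,0.062]
    - [-0.04,-0.265,0,0,0,0.09]
    - [-0.05,-0.33,0,0,0,0.11]
    - [-0.053,-0.349,0,0,0,0.116]

```text
clock: 62.72
tcp_pos: [0.4577, 0.3552, 0.2479]
orientation: [-3.139, 0.119, 0.0]
contact_force: [0.6, -0.9, -2.7]
grip_width: 0.0207
gripper_force: 99.3
```

Call:
apply_moves:
  rows:
    - [0,0,0,0,0,0]
    - [0,0,0,0,0,0]

```text
clock: 62.98
tcp_pos: [0.4579, 0.3538, 0.2481]
orientation: [-3.139, 0.121, 0.0]
contact_force: [0.3, -1.0, -3.2]
grip_width: 0.0208
gripper_force: 99.3
```

```bash
python3 - <<'E'
from meas import *
o=r.get_obs(); p=o["tcp_pos"]; print(p,o["contact_force"])
plan([([.459,.357,.08],Rdown(-4.5))])
s=r.grab_frame("side"); c=r.grab_frame("scene")
for g in(s,c):
  for d in r.landmark_of(g,"pan_in")[:3]: print(d["point"],proj(g,p))
E
```

```text
[0.4579 0.3538 0.2481] [ 0.2979 -1.0084 -3.1713]
[0.004, -0.013, 0.672, -0.0, 0.0, 0.001] rows>=2.7
[242.9, 269.2] [241.9295 269.0353]
[397.8, 161.3] [241.9295 269.0353]
[322.9, 142.4] [241.9295 269.0353]
[422.7, 154.9] [421.313  153.8823]
```

Call:
apply_moves:
  rows:
    - [0.004,-0.012,0.08,0,0,0]
    - [0.004,-0.012,0.22,0,0,0]
    - [0.004,-0.012,0.38,0,0,0]
    - [0.004,-0.012,0.54,0,0,0]
    - [0.004,-0.012,0.64,0,0,0]

```text
clock: 63.8
tcp_pos: [0.4576, 0.3575, 0.0862]
orientation: [3.138, -0.118, -0.003]
contact_force: [-0.6, -0.1, -3.3]
grip_width: 0.0202
gripper_force: 99.2
```

Call:
apply_moves:
  rows:
    - [0,0,0.015,0,0,0]
    - [0,0,0.03,0,0,0]
    - [0,0,0.04,0,0,0]
    - [0,0,0.04,0,0,0]

```text
clock: 64.3
tcp_pos: [0.4587, 0.3585, 0.0787]
orientation: [-3.138, 0.119, -0.0]
contact_force: [-0.1, 0.2, -3.4]
grip_width: 0.0203
gripper_force: 99.0
```

Call:
apply_moves:
  rows:
    - [0,0,0.006,0,0,0]
    - [0,0,0.012,0,0,0]
    - [0,0,0.012,0,0,0]

```text
clock: 64.68
tcp_pos: [0.4582, 0.3581, 0.075]
orientation: [-3.139, 0.119, 0.001]
contact_force: [-0.0, -0.5, -3.0]
grip_width: 0.0205
gripper_force: 99.0
```

Call:
apply_moves:
  rows:
    - [0,0,0.004,0,0,0]
    - [0,0,0.008,0,0,0]
    - [0,0,0.008,0,0,0]

```text
clock: 65.05
tcp_pos: [0.4583, 0.358, 0.0729]
orientation: [-3.139, 0.119, 0.001]
contact_force: [-0.9, -0.1, -2.4]
grip_width: 0.0202
gripper_force: 99.0
```

Call:
apply_moves:
  rows:
    - [0,0,0.003,0,0,0]
    - [0,0,0.006,0,0,0]
    - [0,0,0.006,0,0,0]

```text
clock: 65.42
tcp_pos: [0.4585, 0.3581, 0.072]
orientation: [-3.138, 0.119, 0.001]
contact_force: [-0.3, -0.8, 2.9]
grip_width: 0.0203
gripper_force: 100.1
```

Contact with the plate. I release and lift clear.

Call:
apply_moves:
  rows:
    - [0,0,0,0,0,0]
    - [0,0,0,0,0,0]
    - [0,0,0,0,0,0]
    - [0,0,0,0,0,0]
    - [0,0,0,0,0,0]
  claw: 0.6

```text
clock: 66.05
tcp_pos: [0.4583, 0.3581, 0.0715]
orientation: [-3.139, 0.119, 0.001]
contact_force: [-0.3, 0.1, -0.4]
grip_width: 0.0512
gripper_force: 0.0
```

Call:
apply_moves:
  rows:
    - [0,0,-0.05,0,0,0]
    - [0,0,-0.15,0,0,0]
    - [0,0,-0.3,0,0,0]
    - [0,0,-0.5,0,0,0]
    - [0,0,-0.6,0,0,0]

```text
clock: 66.68
tcp_pos: [0.4597, 0.3585, 0.2254]
orientation: [-3.135, 0.119, -0.004]
contact_force: [-0.3, 0.9, 0.1]
grip_width: 0.0511
gripper_force: 0.0
```

Call:
apply_moves:
  rows:
    - [0,0,0,0,0,0]
    - [0,0,0,0,0,0]
    - [0,0,0,0,0,0]
    - [0,0,0,0,0,0]
    - [0,0,0,0,0,0]

```text
clock: 67.3
tcp_pos: [0.4583, 0.3578, 0.2211]
orientation: [3.139, -0.119, -0.002]
contact_force: [-0.1, -0.4, 0.3]
grip_width: 0.0513
gripper_force: 0.0
```

```bash
python3 hubsee.py; python3 - <<'E'
from meas import *
s=r.grab_frame("side"); c=r.grab_frame("scene"); w=r.grab_frame("wrist")
panw([s,c,w],[.459,.357,1.49,.065])
for g in(s,c,w):
  for t,z in(("pan_in",.072),("scale_plate",.065)):
    for d in r.landmark_of(g,t)[:3]: print(t,round(d["conf"],2),at(g,d["point"],z)[:2])
E
```

```text
67.3 [0.4583 0.3578 0.2211] tilt 0.057601080595942176 0.0 0.05127961337421816 [-1.1696  0.3243  0.5071  1.785  -0.1771  1.0782 -2.2469] [-0.1042 -0.3691  0.2937]
scene [(80, [126.0, 219.0], [-0.078, -0.044]), (84, [137.0, 239.0], [-0.016, -0.003]), (26, [135.0, 256.0], [0.036, 0.003])]
side [202.0, 172.5] 0.71 tote xy 0.22574978344039923 0.26073889468889366
side [325.5, 141.5] 0.42 tote xy -0.08992784000282741 -0.04620515807415285
side [(34, [322.0, 140.0], [-0.077, -0.049]), (14, [257.0, 149.0], [0.114, 0.082])]
wrist []
pan [0.459  0.3584] yaw 84.62953085698747 cost 19.659917436233897 conf 0.78
pan [0.4738 0.3541] yaw 87.66521981676416 cost 26.89897649321523 conf 0.66
pan [0.46  0.358] yaw 85.91619228044195 cost 11.21238760806605 conf 0.93
pan_in 0.83 [0.4564 0.3542]
scale_plate 0.36 [0.4791 0.3278]
pan_in 0.9 [ 0.2016 -0.3297]
pan_in 0.7 [0.4608 0.355 ]
pan_in 0.76 [0.4579 0.3588]
scale_plate 0.44 [0.4665 0.485 ]
```

Pan centred on the plate, the three hubs in the tote, the hand clear. Handing in.

```bash
python3 -c "
from bench import r
print(r.hand_in())"
```

```text
the job is handed in; nothing more can be done
None
```

I handed the job in after about 67 s of the 208 s: the cameras show all three hubs in the tote and the empty pan back level at the middle of the scale's plate, but hand_in returned no verdict and I viewed 15 pictures, one over the limit of 14.

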